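Set up and load the bench strip sander

ROBOT

A 6-joint arm with a two-finger parallel gripper is mounted at the origin on the work surface. World frame = base frame: x ahead of the robot, y to its left, z up, the work surface at z = 0. Lengths are in m, angles in rad, forces in N, time in s.
With the tool pointing down it reaches from about 0.25 to 0.725 m from the base axis. Payload 4 kg.
Tool frame: the origin (TCP) lies on the centre line of the jaws, within the pads' length; the fingertips stand 25 mm ahead of it and the grasp point (between the pads) lies 6 mm ahead of it; z points along the fingers, x is the direction in which the jaws open and shut, and the axes are right-handed (so a half turn about z gives the same grasp; the last joint's range is limited). The gripper opens to 85 mm and grips with 20 to 120 N. Pads are 22 mm wide; open, the fingers measure 114 mm over their backs; the gripper's body (76 mm by 85 mm) begins 54 mm behind the grasp point. The pads swing forward as they close: fully open they stand 13 mm farther back than shut.
Start: joints at [-1.185, 0.241, 0.005, 1.335, 0, 1.571], TCP at [0.188, -0.463, 0.256] pointing down, gripper open.
Joint ranges: [-2.72, 2.72], [-1.05, 1.87], [-1.09, 1.28], [-1.99, 2.15], [-1.42, 1.44], [-3.14, 3.14]. Speed limits (rad/s): [2.79, 2.79, 3.14, 3.14, 3.14, 3.14].

INTERFACE

Orientations are given as a unit quaternion [x, y, z, w].
In Python, from workcell import bot, imaging, order gives the robot as it stands.
- The arm moves only by the tool carry_out, never from a script. Its argument "moves" is a list of rows, each a list of 5 numbers: the shift along the tool's x, y, z scaled (see below), then the turn about the tool's z scaled (see below), then the opening, from -1 (shut) to 1 (fully open). In form: [[tx, ty, tz, roll, hand], ...]. A call has 1 to 20 rows; each row is the pose to reach, as a shift and turn from the pose commanded when the call began, along the tool's axes at that moment; what a row does not reach only later rows make up. The controller multiplies each number of a shift by 0.1 m and each number of a turn by 90 degrees. A row lasts 1/10 s, in which the tool goes at most 50 mm and 8.59 degrees, less where a joint would pass 70% of its speed; a pose out of reach is approached as far as the arm can. A call with a number of a shift or a turn outside -1 to 1 is refused whole. A call with a gripper value outside its range is refused whole. The fingers move at their own pace and stop on an object; the grip force is fixed at half the most. Time passes only in rows, so rows that repeat a pose let the fingers close. It gives the time, the measured TCP pose, the force and the opening at its end, in the units of the state.
- bot.get_obs(): the state, without advancing time (a new reading comes with each control period).
- imaging.camera(name): name is "side" or "top"; returns the picture (480x640x3 uint8, red, green, blue); there is no depth.
- imaging.camera_model(name): a dict with "fovy" (degrees; the focal length in pixels is half the picture's height over the tangent of half this angle, whatever the lens; pixels are square), "cx", "cy" (the principal point, pixels), "dist" ([k1, k2, p1, p2, k3] as OpenCV has them; the pictures are not rectified), "eye" and "rotation" of the camera in the world. Camera axes: x right, y up, looking along -z (the intrinsics and any distortion apply to the point x, -y, -z); pixel columns grow to the right and rows downward; lengths in m; the calibration is good to about 2 mm. A picture is of the moment at which its call begins. camera_model takes no time and is no camera call.
- order.job_done(): hands the job in, once; it reports no verdict.
The state is a dict: "clock": time; "joint_pos": joint angles; "joint_vel": joint speeds; "tau": joint torques, N m; "eef_pos": TCP position; "tool_rot": TCP orientation; "ft_force": force on the tool from outside, world axes, zero at the start; "ft_torque": the same for the moment, N m; "grip_width": finger opening in m.
Only numpy, scipy, OpenCV 4.12 (cv2) and the standard library are available. Lean on these libraries where they do the work, as an engineer would, in place of code of your own. Each camera call takes 0.05 s, during which the arm holds its last target.

TASK

Set up the strip sander for the next batch: first, before touching any control, pull the yellow safety key out of the switch box and put it in the blue tray. Then shift the feed lever out of its slot, across neutral and fully home into the slot with the green dot (far right as seen from the robot), and turn the height handwheel by its crank until the red mark on its rim stands at the white pointer on the far side. Also lay every walnut blank flat into the magazine, one on top of another, and leave the glue, screwdriver and knife where they are.

Things in the scene. Friction and masses are not known exactly. Their poses are not given: they have to be found in the camera images.
- sander: Strip sander, fixed; origin at the middle of its base, x away from the robot, y left; turned up to 0.12 rad. In its frame (mm): green hood x -52..118, y -20..120, top z 125; grey gearbox x -65..105, y -150..-22, top z 100; black switch box x -163..-87, y -125..-45, top z 85; steel infeed bed in front of the hood, top z 45. What is called 'on the sander' turns with it.
- key_socket (a point): On the sander: centre of the key socket's mouth in the top of the switch box, z 85 mm; axes as the sander's. The well goes straight down 24 mm.
- key: Yellow safety key, loose, 30 g, 53 mm tall; origin at the shank's bottom centre. Shank 20 (x) x 10 (y) mm, z 0..24; collar 32 x 18, z 24..27, rests on the switch box; paddle 30 (x) x 12 (y), z 27..53: grip it across y. In the socket its axes are the sander's. A sprung roller catch holds it: pull straight up with 8 to 15 N (grip 30 N or more); free after 24 mm. May lie any way round in the tray.
- key_grip (a point): The grip point in the middle of the key's paddle, 45 mm above the key's origin.
- tray: Open blue metal tray for the key, fixed to the bench, 120 (x) x 100 (y) x 24 mm high, walls and floor 5 mm; origin at the bottom centre.
- gate (a point): On the sander: centre of the H gate, on top of its plate (z 106 mm), axes as the sander's. At plate height two slots run along x, at y +14 (left) and y -14 mm (right), the stick can go 19.5 mm forward and back in them; the neutral slot joins them at x = 0. The 8 mm stick has 1.5 mm play either side. The lever's pivot is 86 mm below this point. A green dot marks the right forward end.
- lever_knob (a point): Centre of the feed lever's black ball knob (34 mm across), 170 mm from the pivot. With c = lever_cross, s = lever_shift it stands at pivot + 170 mm x (sin s, -sin c cos s, cos c cos s) in the sander's axes. Pinch it from above and lead it with the gripper upright; the lever stays where it is left and moves with about 2 N.
- lever_cross (a joint): Lean of the feed lever sideways (rad): 0 in the middle of neutral, grows to the right (-y). -0.165 in the left slots, +0.165 in the right slots; it can change only while lever_shift is within about 0.02 of 0.
- lever_shift (a joint): Lean of the feed lever forward (rad): 0 in neutral, grows forward (+x, away from the robot), about +0.225 at the forward end of a slot, -0.225 at the rear end. It starts in the left rear slot; the green-dot slot is right forward.
- height_wheel (a joint): Angle of the height handwheel (rad), a flat dark wheel 110 mm across on top of the hood, turning about the vertical: 0 when the red mark on its rim stands at the pointer; grows clockwise seen from above; range -3 to 3. It starts between 0.9 and 2.5 and stays where it is left (friction 0.12 N m).
- wheel_crank (a point): Middle of the upright crank grip of the handwheel, a black cylinder 16 mm across and 42 mm tall that spins freely on its pin, 42 mm from the wheel's axis, across the wheel from the red mark. This point is 184 mm above the bench, 21 mm above the wheel's top there and 21 mm below the grip's upper end. The crank can be pinched from above and led round with the gripper kept upright.
- wheel_mark (a point): The red mark on the wheel's rim, on its outer face, 55 mm from the axis.
- pointer (a point): Tip of the white fixed pointer at the wheel's far rim, on the far side of the hood from the robot; the wheel's axis is 57 mm from it towards the robot (sander -x).
- magazine (a point): On the sander: centre of the magazine's floor (z 45 mm), axes as the sander's. Blanks lie in it with their length along x. A shaft 34 mm wide (y), 126 mm long (x): corner guides (24 mm long each; the middle 68 mm of both sides is open for fingers), a near end plate, the hood's face at the far end; walls 62 mm above the floor, then lips flared outward for 17 mm.
- blank1: Walnut blank, one of three to five (loose, about 32 g): dark wooden slat 120 (x) x 30 (y) x 12 mm (z), origin at the centre of its underside; lies on the bench to the robot's left.
- blank2: Walnut blank, one of three to five (loose, about 32 g): dark wooden slat 120 (x) x 30 (y) x 12 mm (z), origin at the centre of its underside; lies on the bench to the robot's left.
- blank3: Walnut blank, one of three to five (loose, about 32 g): dark wooden slat 120 (x) x 30 (y) x 12 mm (z), origin at the centre of its underside; lies on the bench to the robot's left.
- blank4: Walnut blank, one of three to five (loose, about 32 g): dark wooden slat 120 (x) x 30 (y) x 12 mm (z), origin at the centre of its underside; lies on the bench to the robot's left.
- blank5: Walnut blank, one of three to five (loose, about 32 g): dark wooden slat 120 (x) x 30 (y) x 12 mm (z), origin at the centre of its underside; lies on the bench to the robot's left.
- glue: Glue bottle, a bystander: white, 68 mm across, 175 mm tall with a red cap; origin at the bottom centre.
- screwdriver: Screwdriver lying on the bench, a bystander.
- knife: Red craft knife lying on the bench, a bystander, about 140 mm long.
Things that resemble listed ones, but are neither listed nor needed, are in the scene too. There is more than one size of the key; the job needs the smaller. What is shaped like the blank5 but turquoise is not meant.

How it is judged:
By the outcome, as a careful person would: the job done as asked, in the order asked, and still so for the second after the job is handed in, with the robot touching nothing.
Of blank1, blank2, blank3, blank4, blank5 only 3 to 5 are there at a start; the rules pass over those that are not, and their reading is None.
At some moment in a run one of blank1, blank2, blank3, blank4, blank5 may be knocked a few centimetres aside while the robot is not near it.
Once in a run the grip may slacken for a moment while it holds something.
It also fails if it takes over 210 s, if anything falls off the work surface, if the arm or the gripper's body presses on something with over 40 N, if the wrist force passes 120 N, or if a joint passes its speed limit or range.

## Working session

There is one attempt and no reset: what is moved stays moved. The work goes in short steps, Python scripts to look and compute and a tool call to move; the robot and the scene stay as the last step left them, time stands still between calls to the robot, and variables do not carry over. Pictures are saved under pics/ and viewed, and the job is handed in when it is done.

Besides the shell and the picture viewer there is one more tool, called after "Call:" by a JSON object that holds its "method" and its "body", one argument or row to a line. carry_out: Moves the arm, as the interface text tells. Its arguments: {"type":"object","properties":{"moves":{"type":"array","items":{"type":"array","items":{"type":"number","minimum":-1,"maximum":1}}}},"required":["moves"]}

```bash
ls; mkdir -p pics; cat > h.py <<'E'
import numpy as np,cv2
from workcell import bot,imaging,order
def K(n):
    m=imaging.camera_model(n);f=240/np.tan(np.radians(m['fovy'])/2)
    return m,np.array([[f,0,m['cx']],[0,f,m['cy']],[0,0,1]]),np.array(m['dist'],float),np.array(m['eye'],float),np.array(m['rotation'],float).reshape(3,3)
def ray(n,uv):
    m,k,d,e,R=K(n)
    p=cv2.undistortPoints(np.array(uv,float).reshape(-1,1,2),k,d).reshape(-1,2)
    v=np.c_[p[:,0],-p[:,1],-np.ones(len(p))]@R.T
    return e,v
def onz(n,uv,z):
    e,v=ray(n,uv); return e+v*((z-e[2])/v[:,2])[:,None]
def proj(n,P):
    m,k,d,e,R=K(n)
    c=(np.array(P,float).reshape(-1,3)-e)@R; c=c*[1,-1,-1]
    return cv2.projectPoints(c,np.zeros(3),np.zeros(3),k,d)[0].reshape(-1,2)
def tri(uv1,uv2,n1='side',n2='top'):
    e1,v1=ray(n1,uv1);e2,v2=ray(n2,uv2);v1=v1[0];v2=v2[0]
    s=np.linalg.lstsq(np.c_[v1,-v2],e2-e1,rcond=None)[0]
    a=e1+s[0]*v1;b=e2+s[1]*v2
    return (a+b)/2,np.linalg.norm(a-b)
def snap(n,f):
    im=imaging.camera(n); cv2.imwrite('pics/'+f,im[:,:,::-1]); return im
def crop(f,o,x0,y0,x1,y1,s):
    i=cv2.imread('pics/'+f)[y0:y1,x0:x1]; cv2.imwrite('pics/'+o,cv2.resize(i,None,fx=s,fy=s,interpolation=cv2.INTER_CUBIC))
E
python3 - <<'E'
from h import *
for n in('top','side'):
    snap(n,n+'0.png'); m=K(n); print(n,m[0])
o=bot.get_obs();print(o)
E
```

```text
picsTraceback (most recent call last):
  File "<stdin>", line 3, in <module>
  File "h.py", line 5, in K
    return m,np.array([[f,0,m['cx']],[0,f,m['cy']],[0,0,1]]),np.array(m['dist'],float),np.array(m['eye'],float),np.array(m['rotation'],float).reshape(3,3)
                                                                                                                ~~~~~~~~~~~~~~~~~~~~~~~~~~~~~~~~~~~~~^^^^^
ValueError: cannot reshape array of size 4 into shape (3,3)
```

```bash
sed -i "s/np.array(m\['rotation'\],float).reshape(3,3)/Rotation.from_quat(m['rotation']).as_matrix()/; 1a from scipy.spatial.transform import Rotation" h.py
python3 - <<'E'
from h import *
for n in('top','side'):
    snap(n,n+'0.png'); m=K(n); print(n,m[0])
o=bot.get_obs();print(o)
E
```

```text
top {'fovy': 43.28690755751872, 'cx': 323.66697175212886, 'cy': 233.04828223755698, 'dist': array([0.05422883, 0.        , 0.        , 0.        , 0.        ]), 'eye': array([0.35883025, 0.01643323, 1.70459498]), 'rotation': array([ 0.04187878, -0.02937253, -0.69924677,  0.71304795])}
side {'fovy': 44.713259294949964, 'cx': 318.20775839647706, 'cy': 224.9193412320721, 'dist': array([0.04538813, 0.        , 0.        , 0.        , 0.        ]), 'eye': array([ 0.23680391, -0.94403512,  1.09483435]), 'rotation': array([ 0.38728318, -0.06052415, -0.11800211,  0.91237277])}
{'clock': 0.15, 'joint_pos': array([-1.18502670e+00,  2.41261231e-01,  4.04079374e-03,  1.33519656e+00,
        3.06897369e-05,  1.57077497e+00]), 'joint_vel': array([ 0.0010971 , -0.00125751,  0.00533237, -0.00056152, -0.00113484,
       -0.00156861]), 'tau': array([-2.79804381e-04, -3.72634614e+01,  2.52638608e+01,  1.23605944e-02,
        2.62077788e-05, -1.01386146e-05]), 'eef_pos': array([ 0.18798075, -0.46284916,  0.2556095 ]), 'tool_rot': array([ 8.29545411e-01, -5.58438676e-01, -6.63630488e-04, -4.65265773e-04]), 'ft_force': array([0.59735917, 0.48926564, 0.09469977]), 'ft_torque': array([ 0.01127211, -0.01328556,  0.02276049]), 'grip_width': 0.08561293739388777}
```

View pics/top0.png

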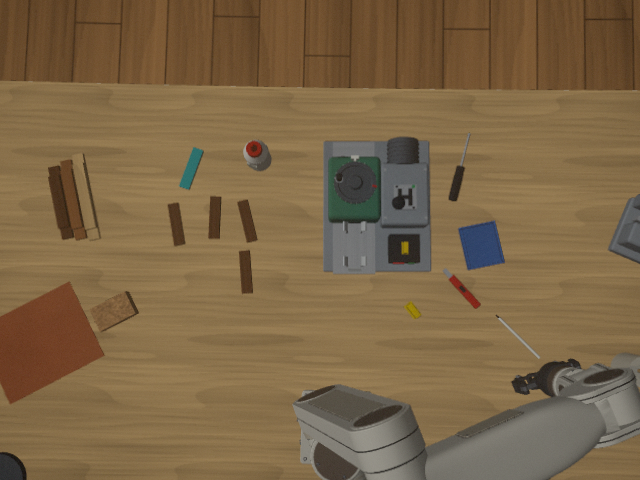

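View pics/side0.png

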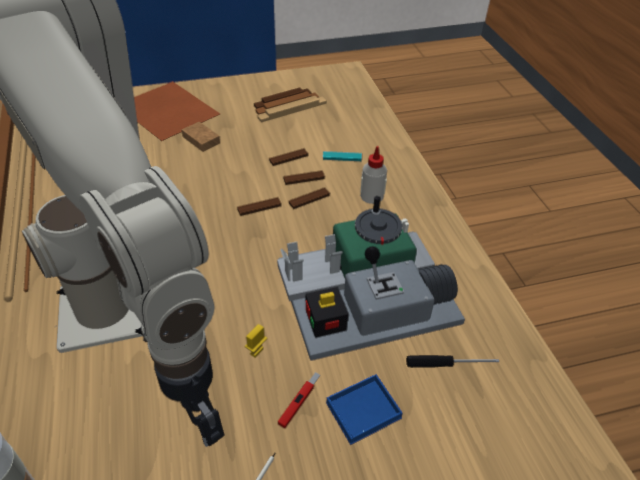

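```bash
python3 - <<'E'
from h import *
crop('top0.png','c1.png',310,130,520,325,3.8)
crop('side0.png','c2.png',230,190,470,370,3.3)
for uv,z in[((404,248),.13),((413,310),.02),((481,246),.0),((177,224),.012),((75,197),.01),((256,155),.0)]: print(uv,onz('top',uv,z).round(3))
E
```

```text
(404, 248) [[ 0.483 -0.164  0.13 ]]
(413, 310) [[ 0.321 -0.202  0.02 ]]
(481, 246) [[ 0.503 -0.394  0.   ]]
(177, 224) [[0.548 0.462 0.012]]
(75, 197) [[0.619 0.753 0.01 ]]
(256, 155) [[0.753 0.247 0.   ]]
```

View pics/c1.png

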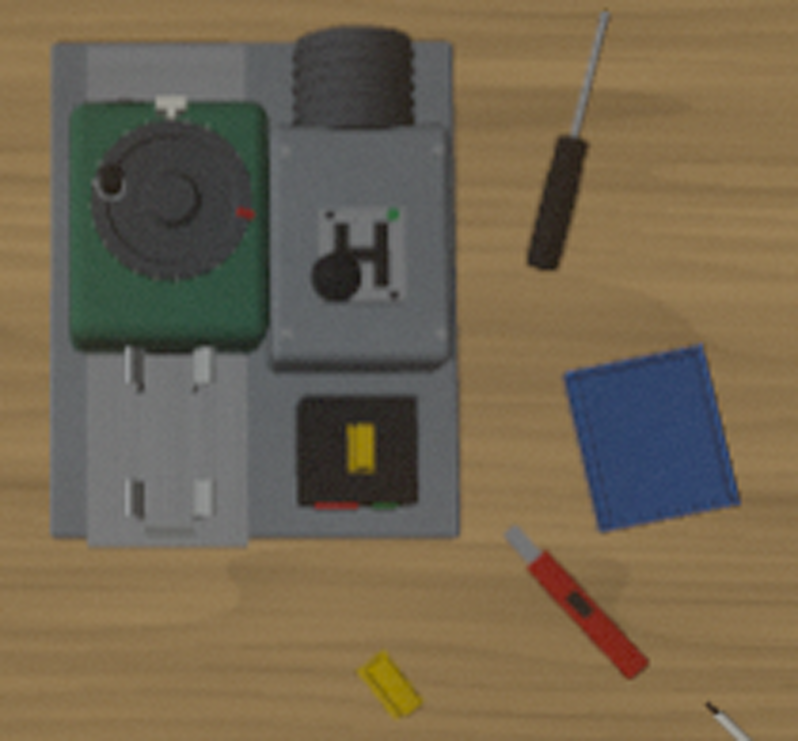

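View pics/c2.png

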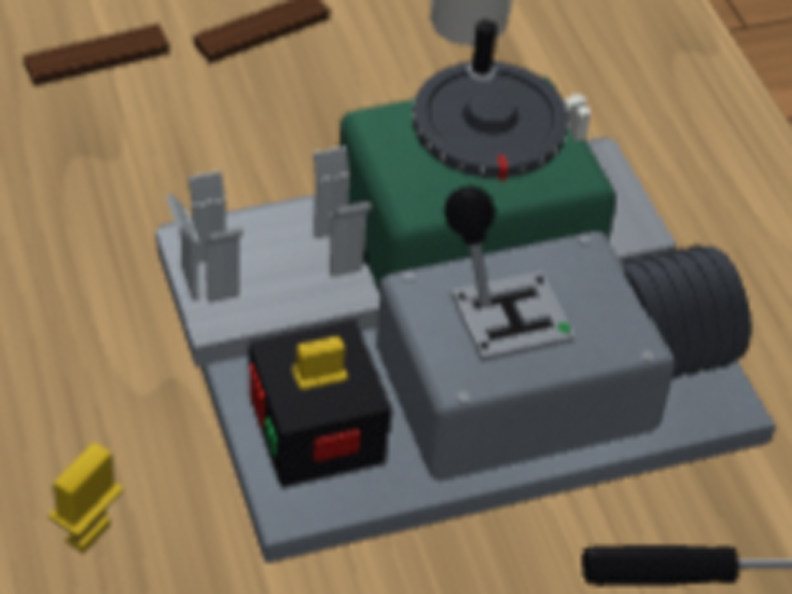

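```bash
python3 - <<'E'
from h import *
def grid(f,o,x0,y0,x1,y1,s,st=10):
    i=cv2.resize(cv2.imread('pics/'+f)[y0:y1,x0:x1],None,fx=s,fy=s,interpolation=cv2.INTER_CUBIC)
    for x in range((x0//st+1)*st,x1,st): cv2.line(i,(int((x-x0+.5)*s),0),(int((x-x0+.5)*s),6),(255,255,255),1);cv2.putText(i,str(x),(int((x-x0+.5)*s)-10,18),0,.4,(255,255,255),1)
    for y in range((y0//st+1)*st,y1,st): cv2.line(i,(0,int((y-y0+.5)*s)),(6,int((y-y0+.5)*s)),(255,255,255),1);cv2.putText(i,str(y),(8,int((y-y0+.5)*s)+4),0,.4,(255,255,255),1)
    cv2.imwrite('pics/'+o,i)
grid('top0.png','g1.png',320,210,435,280,6.9)
grid('top0.png','g2.png',322,132,435,215,7)
grid('side0.png','g3.png',275,225,465,355,4.2)
grid('side0.png','g4.png',330,185,430,260,8)
E
cat >> h.py <<'E'
def grid(f,o,x0,y0,x1,y1,s,st=10):
    i=cv2.resize(cv2.imread('pics/'+f)[y0:y1,x0:x1],None,fx=s,fy=s,interpolation=cv2.INTER_CUBIC)
    for x in range((x0//st+1)*st,x1,st): cv2.line(i,(int((x-x0+.5)*s),0),(int((x-x0+.5)*s),6),(255,255,255),1);cv2.putText(i,str(x),(int((x-x0+.5)*s)-10,18),0,.4,(255,255,255),1)
    for y in range((y0//st+1)*st,y1,st): cv2.line(i,(0,int((y-y0+.5)*s)),(6,int((y-y0+.5)*s)),(255,255,255),1);cv2.putText(i,str(y),(8,int((y-y0+.5)*s)+4),0,.4,(255,255,255),1)
    cv2.imwrite('pics/'+o,i)
E
```

```text
(no output)
```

View pics/g1.png

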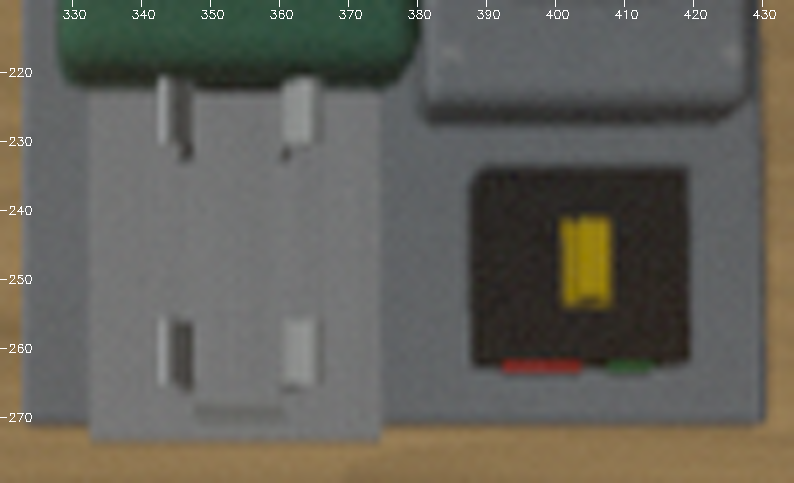

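View pics/g2.png

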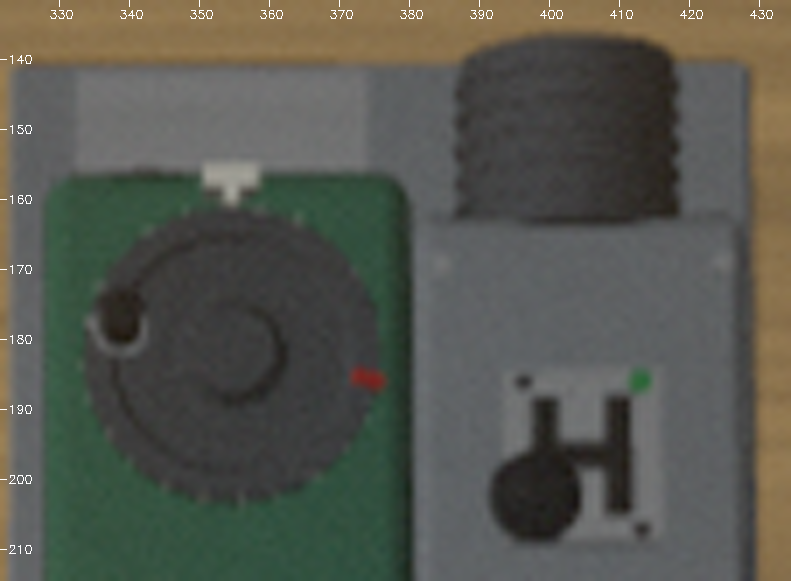

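View pics/g3.png

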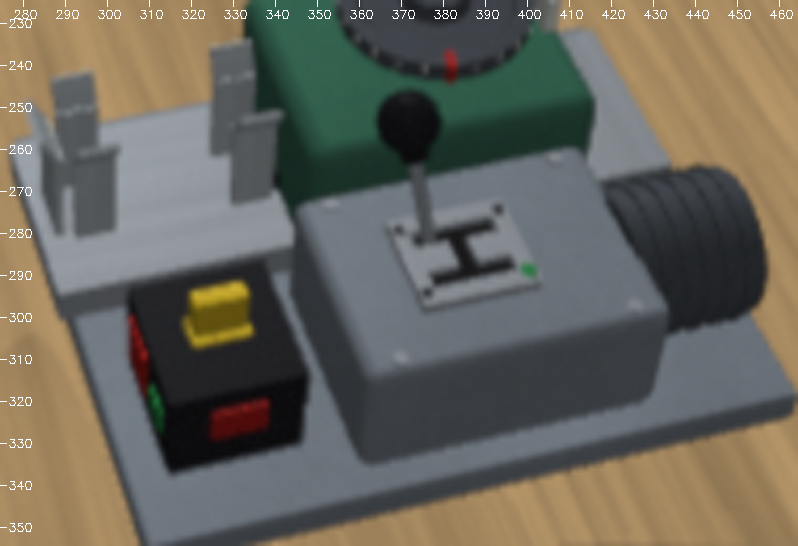

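View pics/g4.png

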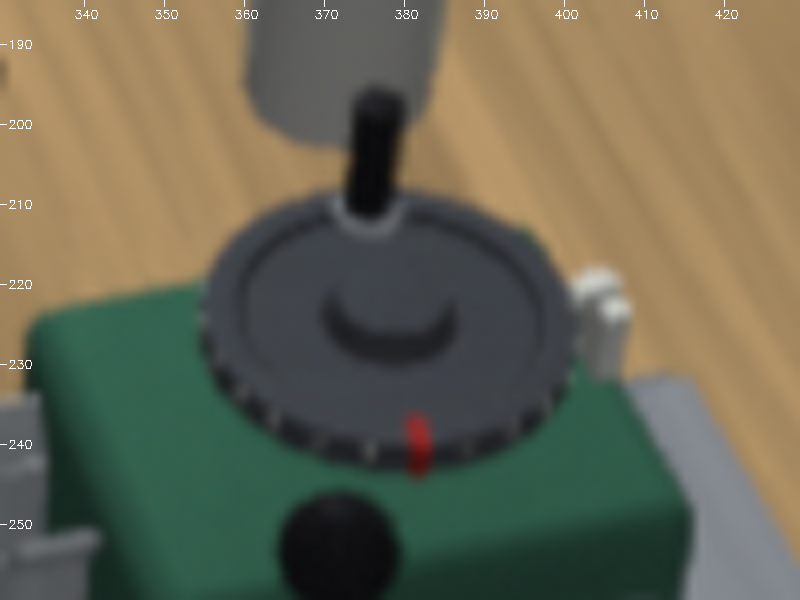

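```bash
python3 - <<'E'
from h import *
def T(uv,z): return onz('top',[uv],z)[0]
def S(uv,z): return onz('side',[uv],z)[0]
b=[T(p,.018) for p in[(323,270.8),(323.3,141),(428.5,141),(430.2,270.8)]]
print('base',np.round(b,4));
for i,j in[(0,1),(3,2)]: d=b[j]-b[i];print('ang',np.arctan2(d[1],d[0]))
for i,j in[(3,0),(2,1)]: d=b[j]-b[i];print('ang',np.arctan2(d[1],d[0])-np.pi/2)
hl=[T(p,.045) for p in[(332.5,273),(332.5,150)]];d=hl[1]-hl[0];print('bed',np.arctan2(d[1],d[0]))
e=[T(p,.106) for p in[(399.3,205),(399.3,188),(409.9,205),(409.9,188)]];print('slots',np.round(e,4))
print('gate T',T((404.6,196.5),.106),'S',S((385.5,280.5),.106))
print('gate tri',tri((385.5,280.5),(404.6,196.5)))
print('key T',T((405.8,247),.138),'S',S((326,293.5),.138), tri((326,293.5),(405.8,247)))
print('knob',tri((372,254),(398,202.7)))
print('pointer',T((354.5,160.5),.16))
print('axis',T((353.5,182),.168),tri((378.5,222.5),(354.5,182)))
print('crank top',tri((376.8,197.5),(338.7,176.8)))
print('mark',tri((381.3,240),(374,186)))
print('green dot',tri((400,289),(413.2,185.8)))
E
```

```text
base [[ 0.4235  0.0477  0.018 ]
 [ 0.7922  0.0545  0.018 ]
 [ 0.7965 -0.2433  0.018 ]
 [ 0.4295 -0.2494  0.018 ]]
ang 0.018178807053141257
ang 0.01658769864292521
ang 0.020330537349957156
ang 0.014654103241646954
bed 0.018971223309242953
slots [[ 0.599  -0.1533  0.106 ]
 [ 0.6448 -0.153   0.106 ]
 [ 0.5995 -0.1814  0.106 ]
 [ 0.6453 -0.1811  0.106 ]]
gate T [ 0.6221435  -0.16722047  0.106     ] S [ 0.62363684 -0.16474315  0.106     ]
gate tri (array([ 0.62207361, -0.16699476,  0.10890646]), np.float64(0.0008312548186497141))
key T [ 0.48470641 -0.16759104  0.138     ] S [ 0.47681598 -0.19301739  0.138     ] (array([ 0.48552389, -0.17066393,  0.10931676]), np.float64(0.003017544510478719))
knob (array([ 0.59383064, -0.14237644,  0.17684102]), np.float64(0.0008415583802446465))
pointer [ 0.70542875 -0.0307409   0.16      ]
axis [ 0.64740026 -0.02881544  0.168     ] (array([ 0.64959413, -0.03172847,  0.15571836]), np.float64(0.0003160273000901415))
crank top (array([0.655197  , 0.00947465, 0.19702095]), np.float64(0.0011510562635949045))
mark (array([ 0.64003303, -0.08244901,  0.14983494]), np.float64(0.0022979577215656985))
green dot (array([ 0.6510308 , -0.19031467,  0.0986128 ]), np.float64(0.0034497024645816))
```

```bash
cat >> h.py <<'E'
def rel(tgt,ang,base=None):
    """row (tx,ty,tz,roll) from current measured pose to TCP xyz with tool-x heading ang (tool down)"""
    o=bot.get_obs() if base is None else base
    R=Rotation.from_quat(o['tool_rot']).as_matrix()
    s=R.T@(np.array(tgt)-o['eef_pos'])/.1
    a=np.arctan2(R[1,0],R[0,0]); r=-(ang-a); r=(r+np.pi)%(2*np.pi)-np.pi
    return np.r_[s,r/(np.pi/2)].round(3)
E
python3 - <<'E'
from h import *
def T(uv,z): return onz('top',[uv],z)[0]
print('key',T((405.8,247),.114),tri((326,293.5),(405.8,247)))
print(onz('side',[(326,293.5)],.114))
y=.018
print(rel([.486,-.169,.256],-np.pi/2+y))
# predicted key px
c,s=np.cos(y),np.sin(y)
for p in[(-.015,-.006),(-.015,.006),(.015,-.006),(.015,.006)]:
    q=[.486+c*p[0]-s*p[1],-.169+s*p[0]+c*p[1],.114]; print(proj('top',q).round(1),proj('side',q).round(1))
E
```

```text
key [ 0.48663482 -0.17041027  0.114     ] (array([ 0.48552389, -0.17066393,  0.10931676]), np.float64(0.003017544510478719))
[[ 0.48283613 -0.17417983  0.114     ]]
[-1.601e+00 -3.867e+00 -1.000e-03  2.340e-01]
[[407.6 252.9]] [[320.9 294.9]]
[[403.  252.9]] [[319.3 290.8]]
[[407.5 241.5]] [[334.2 292.1]]
[[402.9 241.5]] [[332.5 288. ]]
```

Call:
{"method": "carry_out", "body": {
  "moves": [
    [-0.4, -1, 0, 0.23, 1],
    [-0.4, -1, 0, 0.23, 1],
    [-0.4, -1, 0, 0.23, 1],
    [-0.4, -1, 0, 0.23, 1],
    [-0.4, -1, 0, 0.23, 1]
  ]
}}

```text
clock: 0.65
eef_pos: [0.2658, -0.3884, 0.2562]
tool_rot: [0.717, -0.698, -0.0, 0.0]
ft_force: [-0.1, -0.0, 0.1]
grip_width: 0.0853
```

```bash
python3 - <<'E'
from h import *
print(rel([.486,-.17,.256],-np.pi/2+.018),bot.get_obs()['joint_pos'].round(2))
E
```

```text
[-2.124 -2.26   0.     0.006] [-0.97  0.18 -0.07  1.32 -0.    2.14]
```

Call:
{"method": "carry_out", "body": {
  "moves": [
    [-1, -1, 0, 0, 1],
    [-1, -1, 0, 0, 1],
    [-1, -1, 0, 0, 1],
    [-1, -1, 0, 0, 1]
  ]
}}

```text
clock: 1.05
eef_pos: [0.3654, -0.2842, 0.2562]
tool_rot: [0.718, -0.696, 0.0, -0.001]
ft_force: [-0.4, -0.7, -0.2]
grip_width: 0.0855
```

Call:
{"method": "carry_out", "body": {
  "moves": [
    [-1, -1, 0, 0, 1],
    [-1, -1, 0, 0, 1],
    [-1, -1, 0, 0, 1],
    [-1, -1, 0, 0, 1]
  ]
}}

```text
clock: 1.45
eef_pos: [0.4632, -0.1822, 0.2559]
tool_rot: [0.717, -0.697, 0.0, -0.001]
ft_force: [-0.3, -0.6, 0.3]
grip_width: 0.0856
```

```bash
python3 - <<'E'
from h import *
print(rel([.486,-.17,.118],-np.pi/2+.018),bot.get_obs()['joint_pos'].round(2))
E
```

```text
[-0.115 -0.231  1.379  0.007] [-0.38  0.24 -0.    1.33  0.    2.74]
```

Call:
{"method": "carry_out", "body": {
  "moves": [
    [-0.11, -0.23, 0.3, 0.007, 1],
    [-0.11, -0.23, 0.8, 0.007, 1],
    [-0.11, -0.23, 0.9, 0.007, 1],
    [-0.11, -0.23, 0.9, 0.007, 1],
    [-0.11, -0.23, 0.9, 0.007, 1]
  ]
}}

```text
clock: 1.95
eef_pos: [0.4839, -0.1737, 0.1679]
tool_rot: [0.711, -0.703, 0.001, -0.0]
ft_force: [0.6, -0.6, 0.8]
grip_width: 0.0855
```

```bash
python3 - <<'E'
from h import *
print(rel([.486,-.17,.118],-np.pi/2+.018))
snap('side','s1.png');snap('top','t1.png')
grid('side0.png','a.png',290,250,370,330,5);grid('side1.png' if 0 else 's1.png','s1c.png',270,210,400,330,6)
E
```

```text
[-0.037 -0.021  0.499 -0.004]
```

View pics/s1c.png

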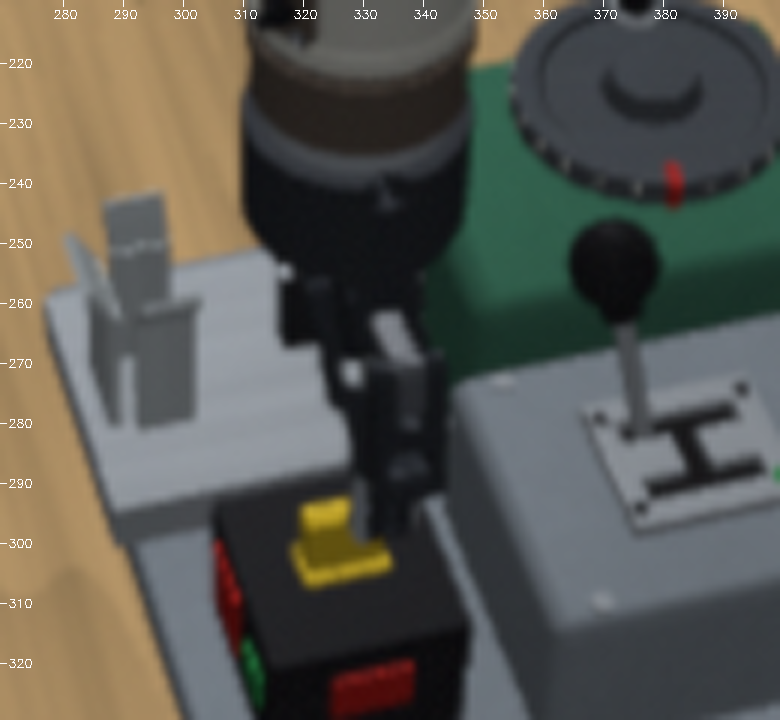

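Call:
{"method": "carry_out", "body": {
  "moves": [
    [-0.04, -0.02, 0.3, 0, 1],
    [-0.04, -0.02, 0.5, 0, 1],
    [-0.04, -0.02, 0.5, 0, 1],
    [-0.04, -0.02, 0.5, 0, 1],
    [-0.04, -0.02, 0.5, 0, -1],
    [-0.04, -0.02, 0.5, 0, -1],
    [-0.04, -0.02, 0.5, 0, -1],
    [-0.04, -0.02, 0.5, 0, -1],
    [-0.04, -0.02, 0.5, 0, -1],
    [-0.04, -0.02, 0.5, 0, -1],
    [-0.04, -0.02, 0.5, 0, -1],
    [-0.04, -0.02, 0.5, 0, -1],
    [-0.04, -0.02, 0.5, 0, -1]
  ]
}}

```text
clock: 3.35
eef_pos: [0.4858, -0.1717, 0.1175]
tool_rot: [0.711, -0.703, 0.003, 0.003]
ft_force: [-1.7, -9.1, 3.1]
grip_width: 0.0108
```

Call:
{"method": "carry_out", "body": {
  "moves": [
    [0.015, 0, 0, 0, -1],
    [0.015, 0, 0, 0, -1],
    [0.015, 0, -0.03, 0, -1],
    [0.015, 0, -0.06, 0, -1],
    [0.015, 0, -0.1, 0, -1],
    [0.015, 0, -0.15, 0, -1],
    [0.015, 0, -0.2, 0, -1],
    [0.015, 0, -0.25, 0, -1],
    [0.015, 0, -0.3, 0, -1],
    [0.015, 0, -0.4, 0, -1],
    [0.015, 0, -0.5, 0, -1],
    [0.015, 0, -0.7, 0, -1],
    [0.015, 0, -0.9, 0, -1],
    [0.015, 0, -0.9, 0, -1]
  ]
}}

```text
clock: 4.75
eef_pos: [0.4875, -0.17, 0.2101]
tool_rot: [0.712, -0.702, 0.003, -0.002]
ft_force: [0.3, -0.8, -0.1]
grip_width: 0.0108
```

```bash
python3 - <<'E'
from h import *
o=bot.get_obs();print(o['eef_pos'],o['ft_force'])
snap('side','s2.png');snap('top','t2.png')
grid('s2.png','s2c.png',270,160,430,300,5)
b=[onz('top',[p],.024)[0] for p in[(458.9,228.2),(495,221.3),(504.5,262.8),(467.7,270)]];print(np.round(b,4),np.mean(b,0))
E
```

```text
[ 0.48750429 -0.16998284  0.2100672 ] [ 0.33157394 -0.81447144 -0.09523726]
[[ 0.5491 -0.3274  0.024 ]
 [ 0.5702 -0.4266  0.024 ]
 [ 0.4556 -0.4514  0.024 ]
 [ 0.4336 -0.3511  0.024 ]] [ 0.50211389 -0.38912567  0.024     ]
```

View pics/s2c.png

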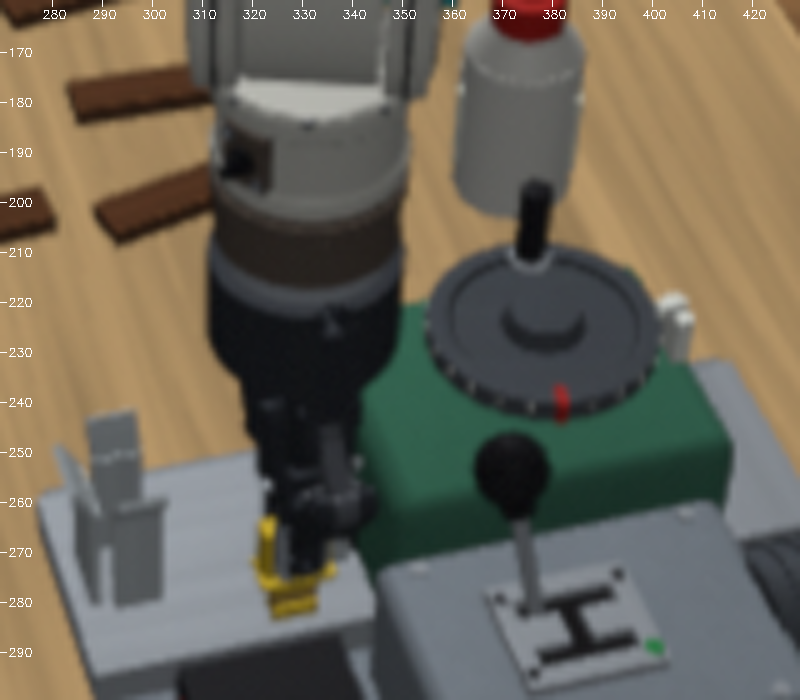

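```bash
python3 - <<'E'
from h import *
print(rel([.502,-.389,.21],-np.pi/2+.018))
E
```

```text
[ 2.197 -0.131 -0.029 -0.003]
```

Call:
{"method": "carry_out", "body": {
  "moves": [
    [0.5, -0.05, 0, 0, -1],
    [1, -0.1, 0, 0, -1],
    [1, -0.1, 0, 0, -1],
    [1, -0.1, 0, 0, -1]
  ]
}}

```text
clock: 5.25
eef_pos: [0.4959, -0.27, 0.2047]
tool_rot: [0.711, -0.703, -0.002, 0.0]
ft_force: [-0.5, 0.0, -1.1]
grip_width: 0.0107
```

Call:
{"method": "carry_out", "body": {
  "moves": [
    [0.5, -0.05, 0, 0, -1],
    [1, -0.1, 0, 0, -1],
    [1, -0.1, 0, 0, -1],
    [1, -0.1, 0, 0, -1]
  ]
}}

```text
clock: 5.65
eef_pos: [0.5077, -0.3686, 0.2049]
tool_rot: [0.712, -0.703, -0.002, -0.0]
ft_force: [-0.1, 0.2, 0.3]
grip_width: 0.0106
```

```bash
python3 - <<'E'
from h import *
print(rel([.502,-.389,.068],-np.pi/2+.018),bot.get_obs()['grip_width'])
E
```

```text
[ 0.206  0.057  1.369 -0.003] 0.010611257704177179
```

Call:
{"method": "carry_out", "body": {
  "moves": [
    [0.2, 0.05, 0.4, 0, -1],
    [0.2, 0.05, 0.8, 0, -1],
    [0.2, 0.05, 1, 0, -1],
    [0.2, 0.05, 1, 0, -1]
  ]
}}

```text
clock: 6.05
eef_pos: [0.5011, -0.3851, 0.1023]
tool_rot: [0.713, -0.701, -0.005, 0.0]
ft_force: [0.1, 0.3, 0.7]
grip_width: 0.0108
```

Call:
{"method": "carry_out", "body": {
  "moves": [
    [0, 0, 0.2, 0, -1],
    [0, 0, 0.32, 0, -1],
    [0, 0, 0.37, 0, -1],
    [0, 0, 0.37, 0, -1],
    [0, 0, 0.37, 0, -1]
  ]
}}

```text
clock: 6.55
eef_pos: [0.504, -0.3895, 0.0704]
tool_rot: [0.712, -0.702, 0.001, -0.0]
ft_force: [0.3, 0.2, -0.1]
grip_width: 0.0107
```

Call:
{"method": "carry_out", "body": {
  "moves": [
    [0, 0, 0.03, 0, -1],
    [0, 0, 0.06, 0, -1],
    [0, 0, 0.09, 0, -1],
    [0, 0, 0.09, 0, -1]
  ]
}}

```text
clock: 6.95
eef_pos: [0.5036, -0.3897, 0.0613]
tool_rot: [0.712, -0.702, 0.001, -0.0]
ft_force: [-1.0, 0.5, 4.5]
grip_width: 0.0107
```

Contact with the tray floor. Open and rise.

Call:
{"method": "carry_out", "body": {
  "moves": [
    [0, 0, 0, 0, 0],
    [0, 0, 0, 0, 0.5],
    [0, 0, 0, 0, 0.5],
    [0, 0, 0, 0, 0.5],
    [0, 0, 0, 0, 0.5],
    [0, 0, -0.3, 0, 0.5],
    [0, 0, -0.7, 0, 0.5],
    [0, 0, -1, 0, 0.5],
    [0, 0, -1, 0, 0.5],
    [0, 0, -1, 0, 0.5]
  ]
}}

```text
clock: 7.95
eef_pos: [0.5039, -0.3897, 0.1613]
tool_rot: [0.712, -0.702, 0.001, -0.0]
ft_force: [-0.2, 0.1, -1.0]
grip_width: 0.0641
```

```bash
python3 - <<'E'
from h import *
snap('side','s3.png');snap('top','t3.png')
grid('s3.png','s3c.png',300,330,460,450,5)
o=bot.get_obs();print(o['joint_pos'].round(2),o['eef_pos'])
E
```

```text
[-0.66  0.56  0.23  1.24  0.    2.47] [ 0.5027135  -0.38885826  0.15890222]
```

View pics/s3c.png

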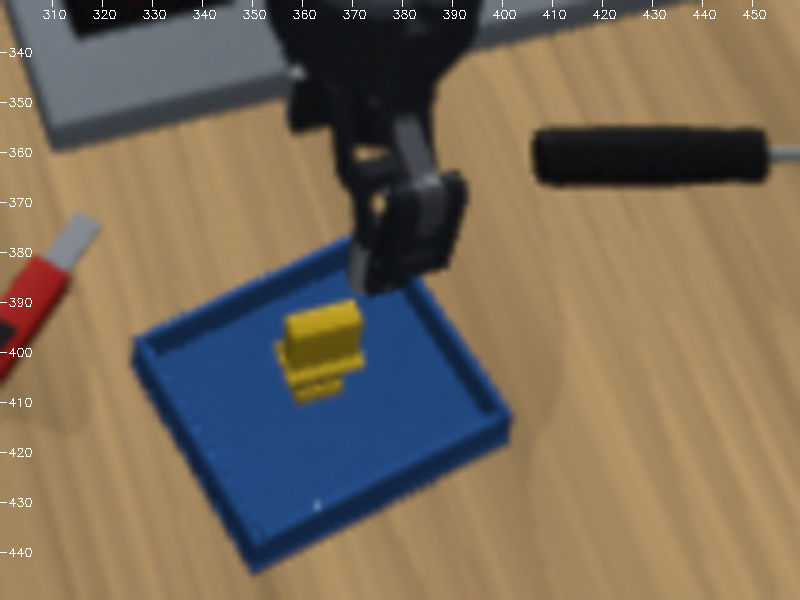

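View pics/t3.png

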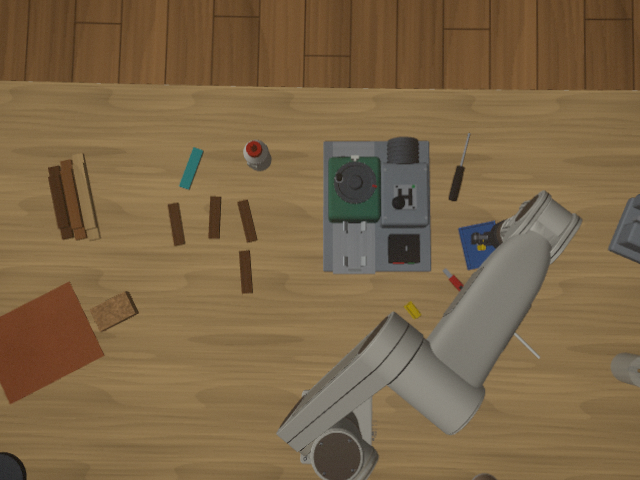

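Call:
{"method": "carry_out", "body": {
  "moves": [
    [0, 0, -0.5, 0, 0.2],
    [0, 0, -1, -0.1, 0.2],
    [0, 0, -1, -1, 0.2],
    [0, 0, -1, -1, 0.2],
    [0, 0, -1, -1, 0.2],
    [0, 0, -1, -1, 0.2],
    [0, 0, -1, -1, 0.2],
    [0, 0, -1, -1, 0.2],
    [0, 0, -1, -1, 0.2],
    [0, 0, -1, -1, 0.2],
    [0, 0, -1, -1, 0.2],
    [0, 0, -1, -1, 0.2],
    [0, 0, -1, -1, 0.2]
  ]
}}

```text
clock: 9.35
eef_pos: [0.5029, -0.389, 0.2581]
tool_rot: [1.0, 0.007, -0.002, -0.001]
ft_force: [-0.7, 0.4, 0.8]
grip_width: 0.0512
```

Call:
{"method": "carry_out", "body": {
  "moves": [
    [0, 0, 0, -1, 0.2],
    [0, 0, 0, -1, 0.2],
    [0, 0, 0, -1, 0.2],
    [0, 0, 0, -1, 0.2],
    [0, 0, 0, -1, 0.2],
    [0, 0, 0, -1, 0.2],
    [0, 0, 0, -1, 0.2],
    [0, 0, 0, -1, 0.2],
    [0, 0, 0, -1, 0.2],
    [0, 0, 0, -1, 0.2],
    [0, 0, 0, -1, 0.2],
    [0, 0, 0, -1, 0.2]
  ]
}}

```text
clock: 10.55
eef_pos: [0.5031, -0.3891, 0.259]
tool_rot: [0.703, 0.711, -0.0, -0.001]
ft_force: [1.0, 0.9, 0.1]
grip_width: 0.0512
```

```bash
python3 - <<'E'
from h import *
H=np.pi/2+.018
o=bot.get_obs();print(o['joint_pos'].round(2),o['eef_pos'],o['grip_width'])
print('knob',onz('top',[(398.1,202.5)],.184),onz('side',[(371.9,253.6)],.184))
print(rel([.593,-.141,.26],H))
snap('side','s4.png');grid('s4.png','s4c.png',340,230,420,310,8)
snap('top','t4.png');grid('t4.png','t4c.png',380,170,430,220,12)
E
```

```text
[-0.66  0.52  0.43  1.48  0.   -0.67] [ 0.50310725 -0.38913972  0.25898891] 0.051242102003785824
knob [[ 0.59365764 -0.14198383  0.184     ]] [[ 0.59079546 -0.14742412  0.184     ]]
[ 2.471  0.928 -0.008 -0.004]
```

View pics/s4c.png

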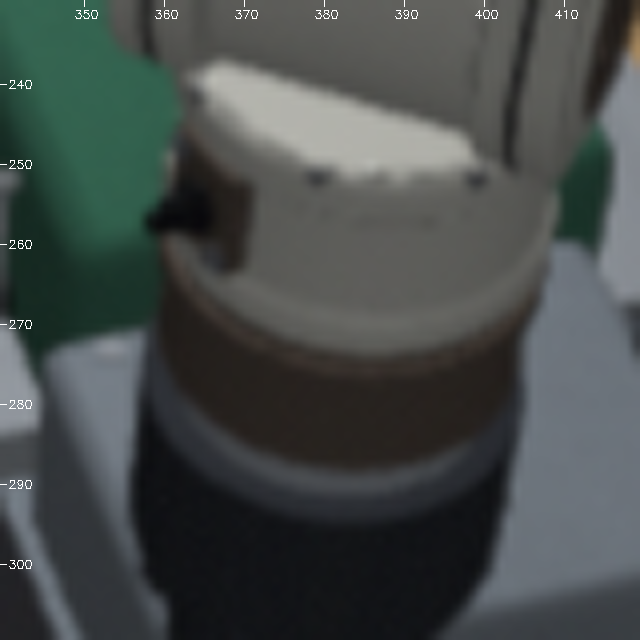

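View pics/t4c.png

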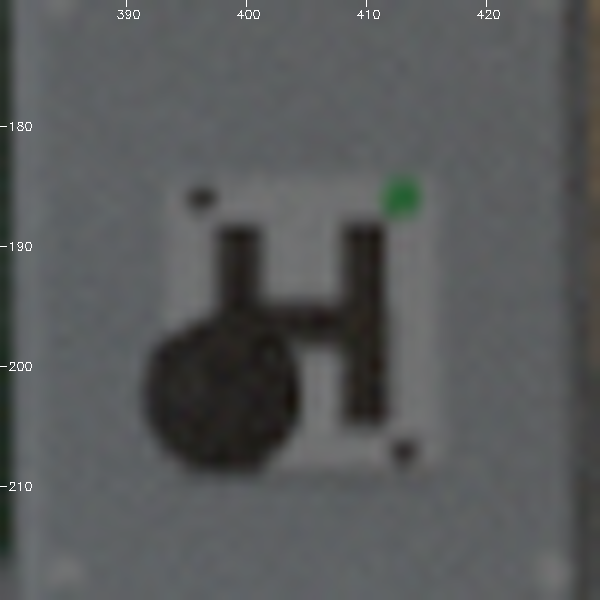

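Call:
{"method": "carry_out", "body": {
  "moves": [
    [1, 0.35, 0, 0, 0.2],
    [1, 0.35, 0, 0, 0.2],
    [1, 0.35, 0, 0, 0.2],
    [1, 0.35, 0, 0, 0.2]
  ]
}}

```text
clock: 11.05
eef_pos: [0.5377, -0.2873, 0.2603]
tool_rot: [0.702, 0.713, -0.0, -0.0]
ft_force: [0.5, 0.2, 0.7]
grip_width: 0.0511
```

Call:
{"method": "carry_out", "body": {
  "moves": [
    [1, 0.35, 0, 0, 0.2],
    [1, 0.35, 0, 0, 0.2],
    [1, 0.35, 0, 0, 0.2],
    [1, 0.35, 0, 0, 0.2]
  ]
}}

```text
clock: 11.45
eef_pos: [0.571, -0.1883, 0.2602]
tool_rot: [0.702, 0.712, -0.0, 0.0]
ft_force: [-0.7, 0.1, -0.3]
grip_width: 0.0513
```

```bash
python3 - <<'E'
from h import *
H=np.pi/2+.018
print(rel([.5935,-.142,.190],H))
E
```

```text
[ 0.46   0.232  0.701 -0.002]
```

Call:
{"method": "carry_out", "body": {
  "moves": [
    [0.46, 0.23, 0, 0, 0.2],
    [0.46, 0.23, 0.1, 0, 0.2],
    [0.46, 0.23, 0.3, 0, 0.2],
    [0.46, 0.23, 0.5, 0, 0.2],
    [0.46, 0.23, 0.69, 0, 0.2],
    [0.46, 0.23, 0.69, 0, 0.2],
    [0.46, 0.23, 0.69, 0, 0.2]
  ]
}}

```text
clock: 12.15
eef_pos: [0.5926, -0.144, 0.1912]
tool_rot: [0.703, 0.711, -0.0, -0.0]
ft_force: [0.1, 0.5, 0.7]
grip_width: 0.051
```

Call:
{"method": "carry_out", "body": {
  "moves": [
    [0, 0, 0, 0, -1],
    [0, 0, 0, 0, -1],
    [0, 0, 0, 0, -1],
    [0, 0, 0, 0, -1],
    [0, 0, 0, 0, -1],
    [0, 0, 0, 0, -1],
    [0, 0, 0, 0, -1]
  ]
}}

```text
clock: 12.85
eef_pos: [0.5938, -0.1429, 0.193]
tool_rot: [0.702, 0.712, 0.0, 0.002]
ft_force: [-0.1, -2.7, 6.3]
grip_width: 0.031
```

Call:
{"method": "carry_out", "body": {
  "moves": [
    [0, 0.08, -0.01, 0, -1],
    [0, 0.16, -0.02, 0, -1],
    [0, 0.22, -0.02, 0, -1],
    [0, 0.28, -0.02, 0, -1],
    [0, 0.28, -0.02, 0, -1],
    [0, 0.28, -0.02, 0, -1]
  ]
}}

```text
clock: 13.45
eef_pos: [0.6213, -0.1411, 0.1944]
tool_rot: [0.702, 0.713, 0.001, -0.0]
ft_force: [-1.4, -0.6, 6.7]
grip_width: 0.0312
```

```bash
python3 - <<'E'
from h import *
o=bot.get_obs();print(o['eef_pos'],o['ft_force'])
snap('side','s5.png');grid('s5.png','s5c.png',340,230,420,310,8)
E
```

```text
[ 0.62125939 -0.14105796  0.19435579] [-1.36649249 -0.62758656  6.70556845]
```

View pics/s5c.png

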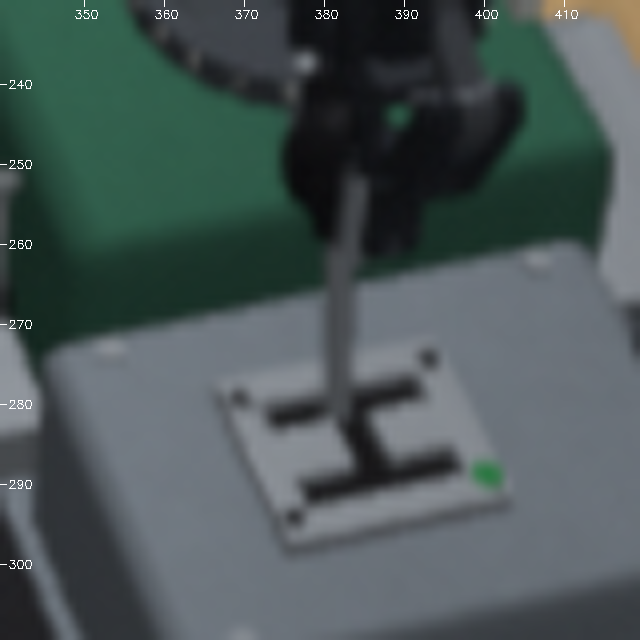

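Call:
{"method": "carry_out", "body": {
  "moves": [
    [-0.05, 0.01, 0, 0, -1],
    [-0.1, 0.01, 0, 0, -1],
    [-0.15, 0.01, -0.01, 0, -1],
    [-0.2, 0.01, -0.02, 0, -1],
    [-0.2, 0.01, -0.02, 0, -1]
  ]
}}

```text
clock: 14.0
eef_pos: [0.6229, -0.1587, 0.1966]
tool_rot: [0.701, 0.713, 0.003, -0.002]
ft_force: [-1.2, 5.0, 7.4]
grip_width: 0.0311
```

Call:
{"method": "carry_out", "body": {
  "moves": [
    [-0.06, 0, 0, 0, -1],
    [-0.12, 0, 0, 0, -1],
    [-0.18, 0, 0, 0, -1],
    [-0.24, 0, 0.01, 0, -1],
    [-0.3, 0, 0.02, 0, -1],
    [-0.36, 0, 0.02, 0, -1],
    [-0.36, 0, 0.02, 0, -1]
  ]
}}

```text
clock: 14.7
eef_pos: [0.6243, -0.1952, 0.1965]
tool_rot: [0.702, 0.713, 0.004, -0.0]
ft_force: [-1.1, 3.6, 11.8]
grip_width: 0.0314
```

Call:
{"method": "carry_out", "body": {
  "moves": [
    [0, 0.06, -0.01, 0, -1],
    [0, 0.12, -0.01, 0, -1],
    [0, 0.18, 0, 0, -1],
    [0, 0.24, 0.01, 0, -1],
    [0, 0.3, 0.02, 0, -1],
    [0, 0.34, 0.02, 0, -1],
    [0, 0.38, 0.03, 0, -1],
    [0, 0.41, 0.03, 0, -1],
    [0, 0.41, 0.03, 0, -1],
    [0, 0.41, 0.03, 0, -1]
  ]
}}

```text
clock: 15.7
eef_pos: [0.6642, -0.1973, 0.191]
tool_rot: [0.703, 0.712, 0.0, 0.001]
ft_force: [0.1, 0.2, 5.6]
grip_width: 0.031
```

```bash
python3 - <<'E'
from h import *
o=bot.get_obs();print(o['eef_pos'],o['ft_force'])
snap('side','s6.png');grid('s6.png','s6c.png',340,230,420,310,8)
E
```

```text
[ 0.66424791 -0.19725056  0.19096031] [0.07459949 0.22891308 5.61977647]
```

View pics/s6c.png

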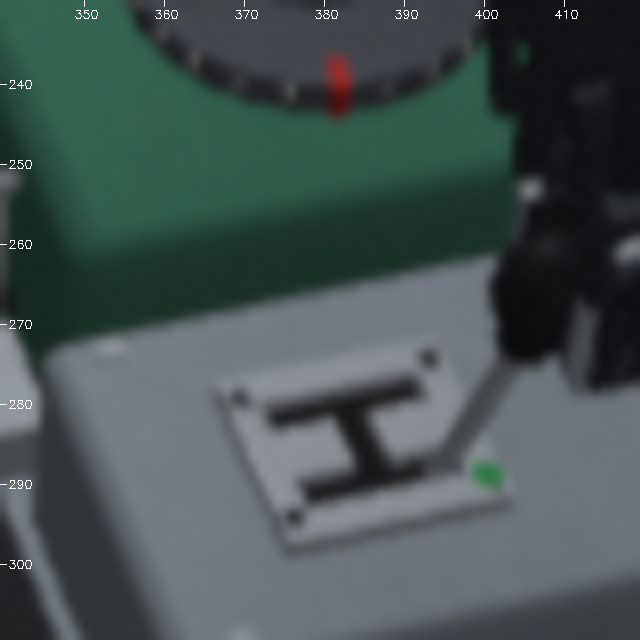

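Call:
{"method": "carry_out", "body": {
  "moves": [
    [0, 0.03, 0, 0, -1],
    [0, 0.05, 0, 0, -1],
    [0, 0.07, 0, 0, -1],
    [0, 0.07, 0, 0, -1]
  ]
}}

```text
clock: 16.15
eef_pos: [0.668, -0.1973, 0.19]
tool_rot: [0.703, 0.712, -0.002, -0.002]
ft_force: [-9.6, -0.5, 8.3]
grip_width: 0.0316
```

Call:
{"method": "carry_out", "body": {
  "moves": [
    [0, 0.06, 0, 0, 0.2],
    [0, 0.05, 0, 0, 0.2],
    [0, 0.05, 0, 0, 0.2],
    [0, 0.05, 0, 0, 0.2],
    [0, 0.05, -0.3, 0, 0.2],
    [0, 0.05, -0.6, 0, 0.2],
    [0, 0.05, -0.7, 0, 0.2],
    [0, 0.05, -0.7, 0, 0.2]
  ]
}}

```text
clock: 16.95
eef_pos: [0.6769, -0.1972, 0.2625]
tool_rot: [0.702, 0.712, 0.001, 0.002]
ft_force: [0.9, -0.3, -0.0]
grip_width: 0.0514
```

```bash
python3 - <<'E'
from h import *
o=bot.get_obs();print(o['eef_pos'],o['ft_force'],o['joint_pos'].round(2))
snap('side','s7.png');grid('s7.png','s7c.png',340,180,440,310,6)
E
```

```text
[ 0.67693044 -0.19723074  0.26250366] [ 0.9095227  -0.25704231 -0.04034521] [-0.28  0.69  0.72  1.6   0.   -0.3 ]
```

View pics/s7c.png

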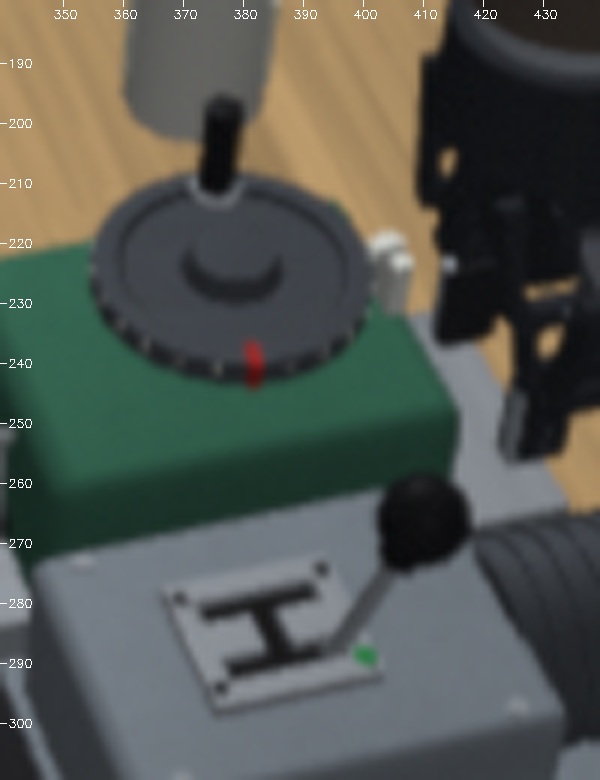

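```bash
python3 - <<'E'
from h import *
def T(uv,z): return onz('top',[uv],z)[0]
ax=T((354.8,182.2),.160);cr=T((338.6,176.8),.205);mk=T((374,186),.155)
print('axis',ax,'crank',cr,np.hypot(*(cr-ax)[:2]),'mark',mk,np.hypot(*(mk-ax)[:2]))
y=.018
ap=T((354.5,160.8),.16)-.057*np.array([np.cos(y),np.sin(y),0]);print('axis from ptr',ap)
for n,v in(('crank',ax-cr),('mark',mk-ax)):
    print(n,'wheel angle',-(np.arctan2(v[1],v[0])-y))
print('knob S',onz('side',[(410,266.5)],.1834))
E
```

```text
axis [ 0.64843526 -0.03241696  0.16      ] crank [0.65305806 0.00990144 0.205     ] 0.042570146402218206 mark [ 0.64022912 -0.08240699  0.155     ] 0.05065909117623896
axis from ptr [ 0.64764751 -0.03177942  0.16      ]
crank wheel angle 1.6976034960623958
mark wheel angle 1.7515007785211836
knob S [[ 0.65674702 -0.20187607  0.1834    ]]
```

```bash
python3 - <<'E'
from h import *
print(rel([.6528,.0098,.2625],np.pi/2+.018))
E
```

```text
[ 2.072 -0.206 -0.022 -0.003]
```

Call:
{"method": "carry_out", "body": {
  "moves": [
    [1, -0.1, 0, 0, -0.15],
    [1, -0.1, 0, 0, -0.15],
    [1, -0.1, 0, 0, -0.15],
    [1, -0.1, 0, 0, -0.15]
  ]
}}

```text
clock: 17.4
eef_pos: [0.6638, -0.0956, 0.2584]
tool_rot: [0.701, 0.713, -0.001, -0.001]
ft_force: [1.3, -0.1, 0.9]
grip_width: 0.0359
```

Call:
{"method": "carry_out", "body": {
  "moves": [
    [1, -0.1, 0, 0, -0.15],
    [1, -0.1, 0, 0, -0.15],
    [1, -0.1, 0, 0, -0.15],
    [1, -0.1, 0, 0, -0.15]
  ]
}}

```text
clock: 17.8
eef_pos: [0.653, 0.0025, 0.2592]
tool_rot: [0.702, 0.712, -0.001, -0.0]
ft_force: [-0.6, -1.0, 0.6]
grip_width: 0.0363
```

```bash
python3 - <<'E'
from h import *
print(rel([.6528,.0098,.2],np.pi/2+.018))
E
```

```text
[ 0.073 -0.     0.592 -0.002]
```

Call:
{"method": "carry_out", "body": {
  "moves": [
    [0.07, 0, 0, 0, -0.15],
    [0.07, 0, 0.05, 0, -0.15],
    [0.07, 0, 0.2, 0, -0.15],
    [0.07, 0, 0.4, 0, -0.15],
    [0.07, 0, 0.58, 0, -0.15],
    [0.07, 0, 0.58, 0, -0.15],
    [0.07, 0, 0.58, 0, -0.15],
    [0.07, 0, 0.58, 0, -1],
    [0.07, 0, 0.58, 0, -1],
    [0.07, 0, 0.58, 0, -1],
    [0.07, 0, 0.58, 0, -1],
    [0.07, 0, 0.58, 0, -1]
  ]
}}

```text
clock: 19.0
eef_pos: [0.6539, 0.0061, 0.204]
tool_rot: [0.703, 0.711, -0.001, 0.003]
ft_force: [-0.4, -7.5, 0.1]
grip_width: 0.0139
```

```bash
python3 - <<'E'
from h import *
o=bot.get_obs();p=o['eef_pos'];print(p,o['ft_force'],o['grip_width'])
# waypoints, tool axes: tx=along sander y, ty=along sander x ; pure circle about axis
y=.018;ax=np.array([.648,-.032])
for t in np.arange(1.7,-.01,-.1):
    h=y-t+np.pi; q=ax+.042*np.array([np.cos(h),np.sin(h)]); d=q-p[:2]
    X=np.array([np.cos(np.pi/2+y),np.sin(np.pi/2+y)]);Y=np.array([np.cos(y),np.sin(y)])
    print(round(t,2),(d@X/.1).round(3),(d@Y/.1).round(3))
E
```

```text
[0.65386943 0.00609305 0.20399462] [-0.37064801 -7.46113862  0.06247225] 0.013889926288601147
1.7 0.037 -0.011
1.6 0.04 -0.053
1.5 0.039 -0.095
1.4 0.034 -0.137
1.3 0.025 -0.178
1.2 0.012 -0.218
1.1 -0.006 -0.256
1.0 -0.026 -0.292
0.9 -0.051 -0.327
0.8 -0.079 -0.358
0.7 -0.109 -0.387
0.6 -0.143 -0.412
0.5 -0.178 -0.434
0.4 -0.216 -0.452
0.3 -0.256 -0.467
0.2 -0.296 -0.477
0.1 -0.338 -0.483
-0.0 -0.38 -0.486
```

Call:
{"method": "carry_out", "body": {
  "moves": [
    [-0.03, -0.02, 0, 0, -1],
    [-0.03, -0.04, 0, 0, -1],
    [-0.03, -0.08, 0, 0, -1],
    [-0.04, -0.13, 0, 0, -1],
    [-0.05, -0.17, 0, 0, -1],
    [-0.06, -0.21, 0, 0, -1],
    [-0.08, -0.25, 0, 0, -1],
    [-0.1, -0.28, 0, 0, -1],
    [-0.1, -0.28, 0, 0, -1]
  ]
}}

```text
clock: 19.9
eef_pos: [0.6247, 0.0002, 0.2039]
tool_rot: [0.702, 0.712, 0.001, -0.0]
ft_force: [1.1, 1.9, 6.7]
grip_width: 0.0142
```

Call:
{"method": "carry_out", "body": {
  "moves": [
    [-0.025, -0.035, -0.02, 0, -1],
    [-0.05, -0.065, -0.02, 0, -1],
    [-0.08, -0.095, -0.02, 0, -1],
    [-0.12, -0.12, -0.02, 0, -1],
    [-0.15, -0.14, -0.02, 0, -1],
    [-0.19, -0.16, -0.02, 0, -1],
    [-0.23, -0.175, -0.02, 0, -1],
    [-0.27, -0.185, -0.02, 0, -1],
    [-0.31, -0.19, -0.02, 0, -1],
    [-0.31, -0.19, -0.02, 0, -1]
  ]
}}

```text
clock: 20.9
eef_pos: [0.6048, -0.0329, 0.2039]
tool_rot: [0.703, 0.712, -0.002, -0.001]
ft_force: [-5.2, 1.3, 4.7]
grip_width: 0.0139
```

```bash
python3 - <<'E'
from h import *
o=bot.get_obs();p=o['eef_pos'];print(p,o['ft_force'],o['grip_width'])
snap('side','s8.png');grid('s8.png','s8c.png',330,180,430,260,7)
snap('top','t8.png');grid('t8.png','t8c.png',310,130,430,220,6)
E
```

```text
[ 0.6047616  -0.03289762  0.2039362 ] [-5.19085924  1.31391691  4.66092975] 0.013896009624492561
```

View pics/s8c.png

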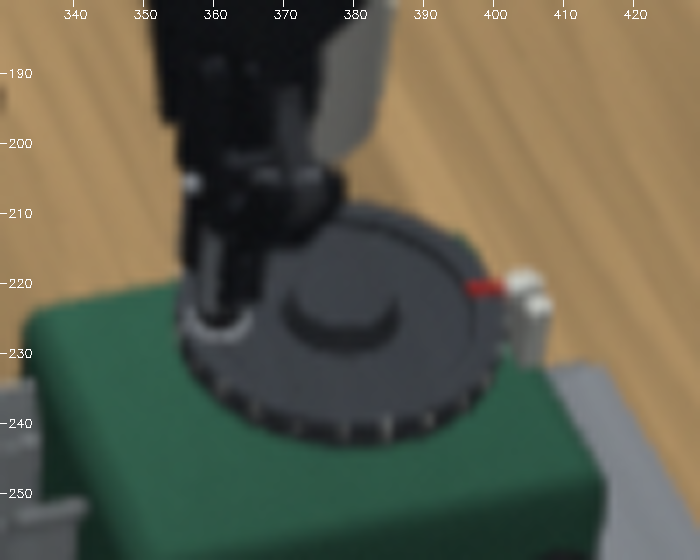

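View pics/t8c.png

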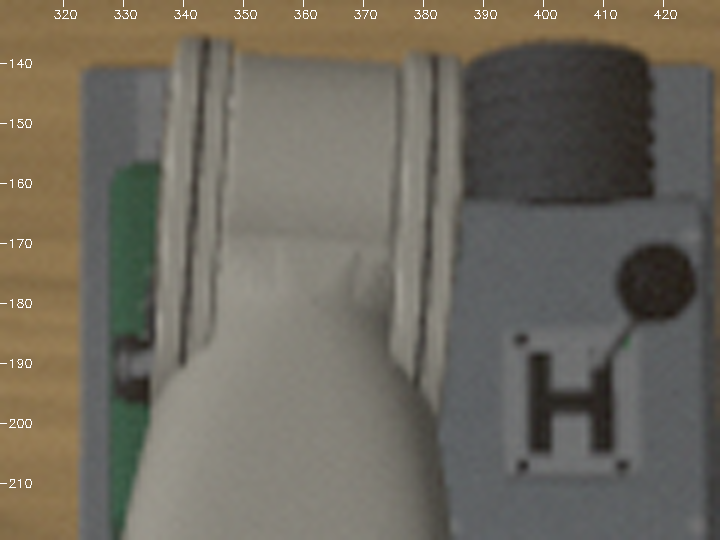

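Call:
{"method": "carry_out", "body": {
  "moves": [
    [-0.02, 0, 0, 0, -1],
    [-0.03, 0, 0, 0, -1],
    [-0.035, 0, 0, 0, -1],
    [-0.035, 0, 0, 0, -1]
  ]
}}

```text
clock: 21.4
eef_pos: [0.6047, -0.0358, 0.204]
tool_rot: [0.702, 0.712, -0.002, -0.001]
ft_force: [-5.6, 2.8, 3.8]
grip_width: 0.0141
```

Call:
{"method": "carry_out", "body": {
  "moves": [
    [0, 0, 0, 0, -0.15],
    [0, 0, 0, 0, -0.15],
    [0, 0, 0, 0, -0.15],
    [0, 0, 0, 0, -0.15],
    [0, 0, -0.3, 0, -0.15],
    [0, 0, -0.6, 0, -0.15],
    [0, 0, -0.7, 0, -0.15],
    [-0.3, -0.3, -0.7, 0, -0.15],
    [-0.7, -0.6, -0.7, 0, -0.15],
    [-1, -1, -0.7, 0, 0],
    [-1, -1, -0.7, 0, 0.3],
    [-1, -1, -0.7, 0, 0.3],
    [-1, -1, -0.7, 0, 0.3]
  ]
}}

```text
clock: 22.7
eef_pos: [0.5088, -0.1366, 0.2743]
tool_rot: [0.702, 0.712, 0.0, 0.0]
ft_force: [0.6, 0.9, 1.0]
grip_width: 0.0556
```

```bash
python3 - <<'E'
from h import *
o=bot.get_obs();p=o['eef_pos'];print(p,o['ft_force'],o['grip_width'])
snap('side','s9.png');grid('s9.png','s9c.png',330,180,430,260,7)
snap('top','t9.png');grid('t9.png','t9c.png',310,130,430,220,6)
E
```

```text
[ 0.50878894 -0.13662313  0.27429507] [0.55140436 0.91055907 0.98553895] 0.05563925140949176
```

View pics/s9c.png

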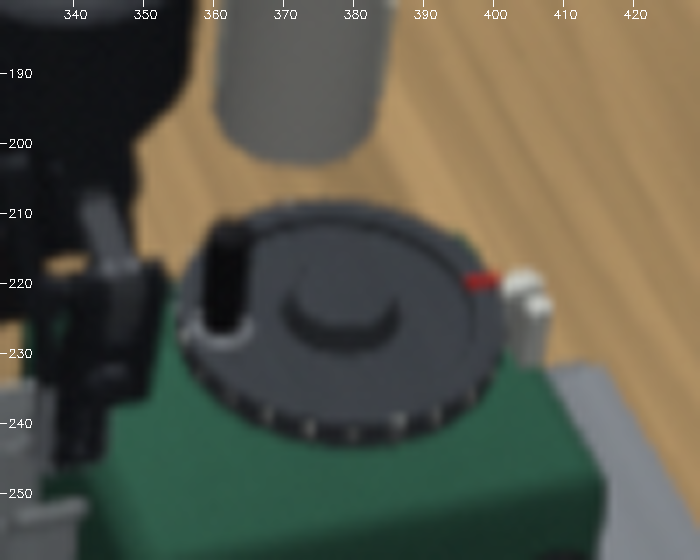

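View pics/t9c.png

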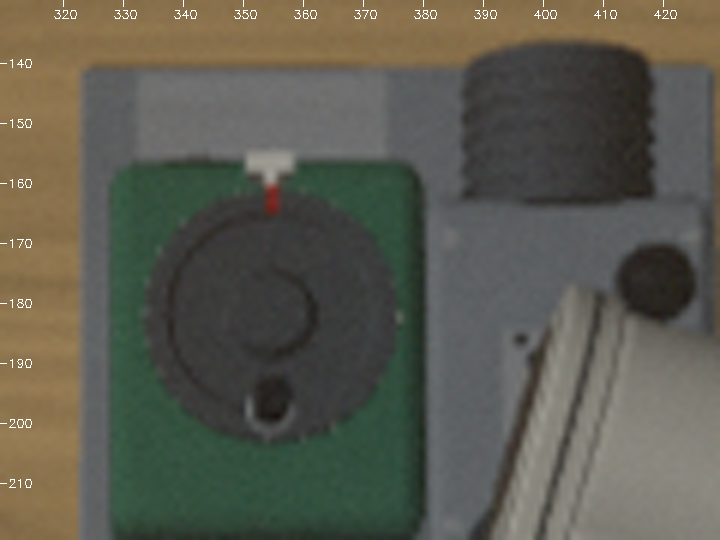

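```bash
python3 - <<'E'
from h import *
im=cv2.imread('pics/t9.png')[:,:,::-1].astype(int)
r=im[150:175,340:370]
red=(r[:,:,0]-np.maximum(r[:,:,1],r[:,:,2])).clip(0)
red[red<25]=0
w=np.argwhere(red>0);ww=red[red>0]
rc=(w*ww[:,None]).sum(0)/ww.sum()+[150,340];print('red',rc[::-1])
g=r.min(2)
for v in range(3,12): 
    row=(g[v]-60).clip(0)
    print(150+v,(row*np.arange(340,370)).sum()/max(row.sum(),1),row.sum())
im0=cv2.imread('pics/t4.png')[:,:,::-1].astype(int);g=im0[150:175,340:370].min(2)
print('t4')
for v in range(3,14): 
    row=(g[v]-60).clip(0)
    print(150+v,(row*np.arange(340,370)).sum()/max(row.sum(),1),row.sum())
def T(uv,z): return onz('top',[uv],z)[0]
y=.018
m=T(rc[::-1],.16);a=T((354.8,182.2),.16);print('ang axis->mark',-(np.arctan2(*(m-a)[1::-1])-y))
c=T((354.6,196),.205); print('crank',-(np.arctan2(*(a-c)[1::-1])-y),c)
P=m+np.array([[0,0,0],[.02*np.cos(y),.02*np.sin(y),0]]);print(proj('top',P))
E
```

```text
red [354.92774566 162.82225434]
153 354.56510067114095 1490
154 354.4953886693017 1518
155 354.80024434941964 1637
156 355.239898989899 1188
157 354.501497005988 668
158 354.45891783567134 499
159 354.4488888888889 225
160 354.4130434782609 138
161 355.05263157894734 19
t4
153 354.49486521181 1558
154 354.4796696315121 1574
155 354.7892561983471 1694
156 355.32445520581115 1239
157 354.4832605531295 687
158 354.46108949416345 514
159 354.48927038626607 233
160 354.51630434782606 184
161 354.62626262626264 99
162 356.40625 32
163 363.04347826086956 23
ang axis->mark 0.008748873736734443
crank 0.04967709022421764 [ 0.60497347 -0.03103976  0.205     ]
[[354.92774566 162.82225434]
 [354.91121385 155.23605511]]
```

```bash
python3 - <<'E'
from h import *
grid('top0.png','m1.png',335,215,375,277,12,5)
grid('side0.png','m2.png',275,225,350,300,9,5)
E
```

```text
(no output)
```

View pics/m1.png

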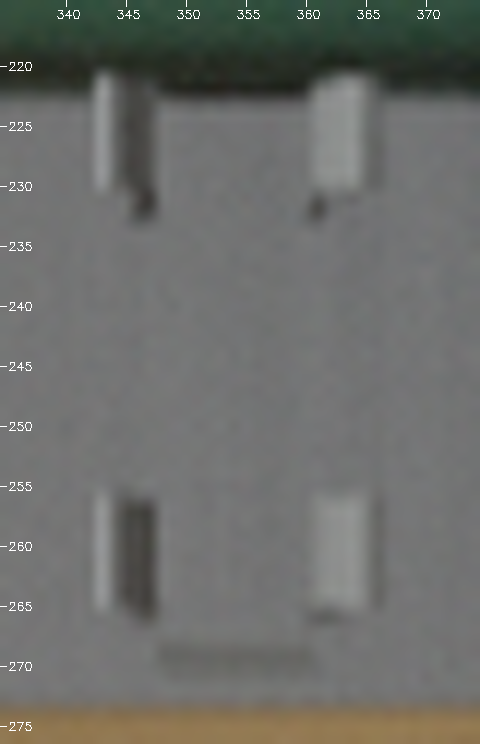

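View pics/m2.png

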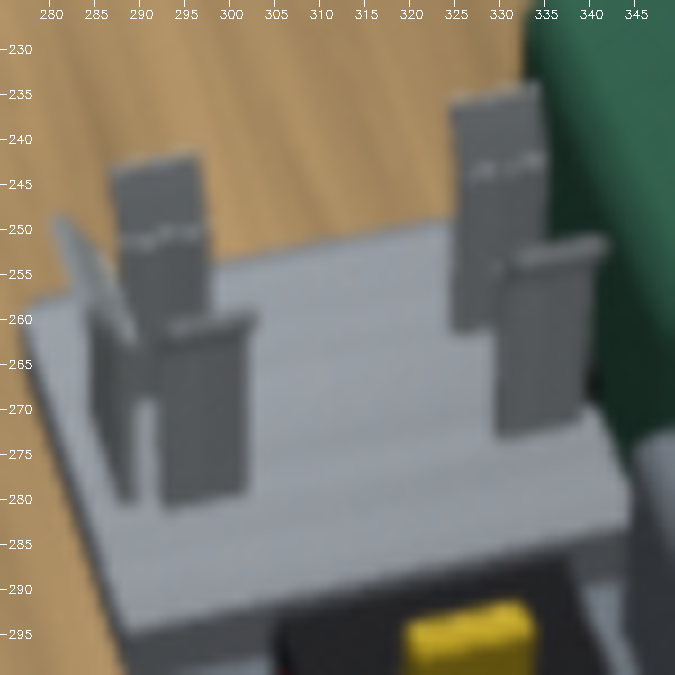

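```bash
python3 - <<'E'
from h import *
def T(uv,z): return onz('top',[uv],z)[0]
y=.018
print('lipL',T((342.3,243),.124),'lipR',T((365.5,243),.124),'baseR',T((360.3,243),.045),'ledge107',T((344.3,243),.107))
print('near plate', [T((354,v),.045) for v in(268.2,)],[T((354,v),.045) for v in(270.5,)],[T((354,v),.124) for v in(268.2,270.5)])
print('hood face top', T((354,223),.045))
print('guides z.124 far/near', [T((364,v),.124)[0] for v in(220.8,230.2,255.5,265.5)])
print('guides z.045', [T((361,v),.045)[0] for v in(231,232.5,265.5,266.5)])
# wheel axis relative
ax=np.array([.648,-.032])
for sx in(-.115,): pass
# blanks
im=cv2.imread('pics/t9.png');h=cv2.cvtColor(im,cv2.COLOR_BGR2HSV)
roi=np.zeros(im.shape[:2],np.uint8);roi[185:310,150:275]=1
m=((im[:,:,2]<110)&(im[:,:,2]-im[:,:,0].astype(int)>15)).astype(np.uint8)*roi
m=cv2.morphologyEx(m,cv2.MORPH_OPEN,np.ones((3,3)))
for c in cv2.findContours(m,0,2)[0]:
    a=cv2.contourArea(c)
    if a<100: continue
    mm=cv2.moments(c);ctr=(mm['m10']/mm['m00'],mm['m01']/mm['m00'])
    w=onz('top',c.reshape(-1,2),.010)[:,:2].astype(np.float32)
    r=cv2.minAreaRect(w*1000); 
    cc=np.array(r[0])/1000; b=cv2.boxPoints(r); e=[b[1]-b[0],b[2]-b[1]]; L=max(e,key=np.linalg.norm); an=np.arctan2(L[1],L[0]); an=(an+np.pi/2)%np.pi-np.pi/2
    print('px',np.round(ctr,1),'area',a,'world',onz('top',[ctr],.012)[0].round(4),'sz',np.round(r[1],1),'ang',an.round(3))
E
```

```text
lipL [ 0.49314487 -0.00331269  0.124     ] lipR [ 0.4943024  -0.06402752  0.124     ] baseR [ 0.50080087 -0.05377119  0.045     ] ledge107 [ 0.49469026 -0.00881985  0.107     ]
near plate [array([ 0.43122132, -0.03751235,  0.045     ])] [array([ 0.42493194, -0.03760676,  0.045     ])] [array([ 0.42777536, -0.03494444,  0.124     ]), array([ 0.42178537, -0.03503435,  0.124     ])]
hood face top [ 0.5558598  -0.03561482  0.045     ]
guides z.124 far/near [np.float64(0.5527835292378624), np.float64(0.5279366923044557), np.float64(0.4614507231979016), np.float64(0.43533302039937266)]
guides z.045 [np.float64(0.5340185691672447), np.float64(0.5298636124037972), np.float64(0.438992844865363), np.float64(0.43625565124305127)]
px [245.5 271.4] area 427.5 world [0.4177 0.2645 0.012 ] sz [118.6  31.8] ang 0.102
px [176.1 224. ] area 437.5 world [0.5476 0.4647 0.012 ] sz [121.   32.7] ang 0.207
px [247.  220.7] area 416.5 world [0.5607 0.2653 0.012 ] sz [120.6  31.5] ang 0.274
px [214.4 217.3] area 428.5 world [0.5686 0.3577 0.012 ] sz [ 32.1 120. ] ang -0.002
```

View pics/t9.png

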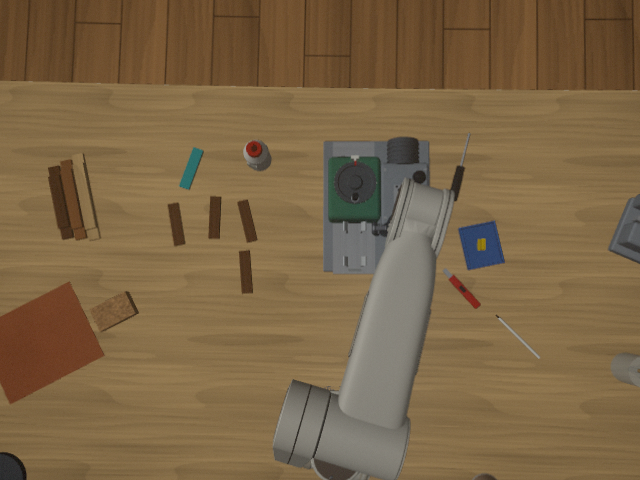

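```bash
python3 - <<'E'
from h import *
def S(uv,z): return onz('side',[uv],z)[0].round(4)
for p in[(292.7,280.8),(302,279.2),(329.8,273),(339,271.3),(289.5,280.3),(325,262)]: print(p,S(p,.045))
print('bed corners S',S((288.5,294.5),.045),S((344.5,283),.045),'T',onz('top',[(332.5,273),(374.8,273)],.045))
E
```

```text
(292.7, 280.8) [ 0.4345 -0.0636  0.045 ]
(302, 279.2) [ 0.4569 -0.0641  0.045 ]
(329.8, 273) [ 0.5261 -0.0616  0.045 ]
(339, 271.3) [ 0.549  -0.0618  0.045 ]
(289.5, 280.3) [ 0.4275 -0.0602  0.045 ]
(325, 262) [ 0.5246 -0.0245  0.045 ]
bed corners S [ 0.4155 -0.1015  0.045 ] [ 0.551  -0.1002  0.045 ] T [[ 0.41692317  0.02110895  0.045     ]
 [ 0.41925397 -0.09451392  0.045     ]]
```

```bash
python3 - <<'E'
from h import *
print(rel([.4177,.2615,.15],np.pi/2+.102))
E
```

```text
[ 3.99  -0.855  1.241 -0.055]
```

Call:
{"method": "carry_out", "body": {
  "moves": [
    [1, -0.22, 0.1, -0.05, 0.3],
    [1, -0.22, 0.2, -0.05, 0.3],
    [1, -0.22, 0.2, -0.05, 0.3],
    [1, -0.22, 0.2, -0.05, 0.3]
  ]
}}

```text
clock: 23.2
eef_pos: [0.4849, -0.0352, 0.2539]
tool_rot: [0.672, 0.74, -0.0, -0.0]
ft_force: [-0.1, -0.6, 0.4]
grip_width: 0.0556
```

Call:
{"method": "carry_out", "body": {
  "moves": [
    [1, -0.22, 0.1, 0, 0.3],
    [1, -0.22, 0.2, 0, 0.3],
    [1, -0.22, 0.2, 0, 0.3],
    [1, -0.22, 0.2, 0, 0.3]
  ]
}}

```text
clock: 23.6
eef_pos: [0.4541, 0.0609, 0.2344]
tool_rot: [0.673, 0.74, -0.0, 0.0]
ft_force: [0.7, -0.5, -0.0]
grip_width: 0.0557
```

Call:
{"method": "carry_out", "body": {
  "moves": [
    [1, -0.22, 0.1, 0, 0.3],
    [1, -0.22, 0.2, 0, 0.3],
    [1, -0.22, 0.2, 0, 0.3],
    [1, -0.22, 0.2, 0, 0.3]
  ]
}}

```text
clock: 24.0
eef_pos: [0.4234, 0.1578, 0.2144]
tool_rot: [0.673, 0.739, -0.0, 0.0]
ft_force: [0.8, -0.5, 0.2]
grip_width: 0.0553
```

```bash
python3 - <<'E'
from h import *
print(rel([.4177,.2625,.08],np.pi/2+.102))
E
```

```text
[ 1.048  0.04   1.344 -0.006]
```

Call:
{"method": "carry_out", "body": {
  "moves": [
    [1, 0.04, 0.4, 0, 0.3],
    [1, 0.04, 0.9, 0, 0.3],
    [1, 0.04, 0.9, 0, 0.3],
    [1, 0.04, 0.9, 0, 0.3],
    [1, 0.04, 0.9, 0, 0.3]
  ]
}}

```text
clock: 24.5
eef_pos: [0.4184, 0.2564, 0.1244]
tool_rot: [0.675, 0.738, -0.001, 0.0]
ft_force: [-0.2, -0.4, 0.8]
grip_width: 0.0553
```

```bash
python3 - <<'E'
from h import *
print(rel([.4177,.2625,.028],np.pi/2+.102))
snap('top','t10.png'); grid('t10.png','t10c.png',150,180,350,330,4)
snap('side','s10.png'); grid('s10.png','s10c.png',200,130,360,250,5)
E
```

```text
[ 0.062 -0.001  0.964 -0.008]
```

View pics/t10c.png

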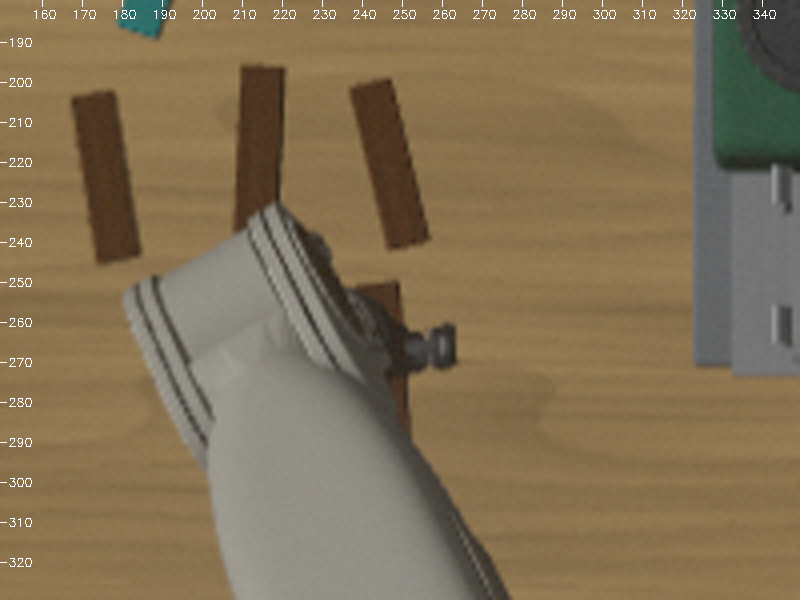

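View pics/s10c.png

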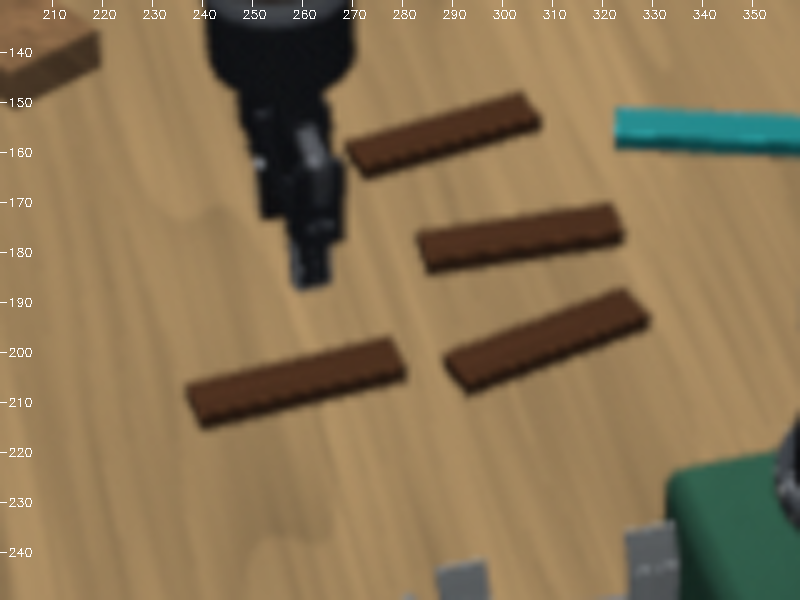

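Call:
{"method": "carry_out", "body": {
  "moves": [
    [0.06, 0, 0.3, -0.008, 0.3],
    [0.06, 0, 0.6, -0.008, 0.3],
    [0.06, 0, 0.8, -0.008, 0.3],
    [0.06, 0, 0.9, -0.008, 0.3],
    [0.06, 0, 0.96, -0.008, 0.3],
    [0.06, 0, 0.96, -0.008, 0.3],
    [0.06, 0, 0.96, -0.008, 0.3]
  ]
}}

```text
clock: 25.3
eef_pos: [0.4178, 0.2642, 0.0295]
tool_rot: [0.669, 0.743, 0.001, 0.0]
ft_force: [-0.3, 0.5, 0.9]
grip_width: 0.0554
```

Call:
{"method": "carry_out", "body": {
  "moves": [
    [0, 0, 0, 0, -1],
    [0, 0, 0, 0, -1],
    [0, 0, 0, 0, -1],
    [0, 0, 0, 0, -1],
    [0, 0, 0, 0, -1],
    [0, 0, 0, 0, -1],
    [0, 0, 0, 0, -1]
  ]
}}

```text
clock: 26.0
eef_pos: [0.4174, 0.2644, 0.0295]
tool_rot: [0.669, 0.743, 0.001, 0.0]
ft_force: [0.4, -0.1, 5.5]
grip_width: 0.0279
```

Call:
{"method": "carry_out", "body": {
  "moves": [
    [0, 0, -0.1, 0, -1],
    [0, 0, -0.3, 0, -1],
    [0, 0, -0.7, 0, -1],
    [0, 0, -1, 0, -1],
    [0, 0, -1, 0, -1],
    [0, 0, -1, 0, -1]
  ]
}}

```text
clock: 26.6
eef_pos: [0.4172, 0.2643, 0.1296]
tool_rot: [0.669, 0.743, 0.001, 0.0]
ft_force: [-0.4, -1.0, -0.5]
grip_width: 0.0282
```

```bash
python3 - <<'E'
from h import *
print(rel([.494,-.039,.2],np.pi/2+.018),bot.get_obs()['grip_width'])
E
```

```text
[-3.096  0.448 -0.707  0.055] 0.02818885365631298
```

Call:
{"method": "carry_out", "body": {
  "moves": [
    [-0.3, 0.1, -0.7, 0.055, -1],
    [-1, 0.15, -0.7, 0.055, -1],
    [-1, 0.15, -0.7, 0.055, -1],
    [-1, 0.15, -0.7, 0.055, -1]
  ]
}}

```text
clock: 27.0
eef_pos: [0.4426, 0.163, 0.1986]
tool_rot: [0.702, 0.712, -0.0, 0.001]
ft_force: [-0.1, 0.5, -0.1]
grip_width: 0.0278
```

Call:
{"method": "carry_out", "body": {
  "moves": [
    [-1, 0.2, 0, 0, -1],
    [-1, 0.2, 0, 0, -1],
    [-1, 0.2, 0, 0, -1],
    [-1, 0.2, 0, 0, -1]
  ]
}}

```text
clock: 27.4
eef_pos: [0.4631, 0.0657, 0.1969]
tool_rot: [0.702, 0.713, -0.001, -0.001]
ft_force: [0.2, 0.1, -0.3]
grip_width: 0.0277
```

Call:
{"method": "carry_out", "body": {
  "moves": [
    [-1, 0.2, 0, 0, -1],
    [-1, 0.2, 0, 0, -1],
    [-1, 0.2, 0, 0, -1],
    [-1, 0.2, 0, 0, -1]
  ]
}}

```text
clock: 27.8
eef_pos: [0.4854, -0.0326, 0.1974]
tool_rot: [0.701, 0.713, -0.0, -0.001]
ft_force: [-0.5, -0.1, -0.2]
grip_width: 0.0281
```

```bash
python3 - <<'E'
from h import *
print(rel([.494,-.039,.185],np.pi/2+.018),bot.get_obs()['grip_width'])
E
```

```text
[-0.066  0.085  0.123 -0.   ] 0.0281377615772475
```

Call:
{"method": "carry_out", "body": {
  "moves": [
    [-0.06, 0.08, 0.12, 0, -1],
    [-0.06, 0.08, 0.12, 0, -1],
    [-0.06, 0.08, 0.12, 0, -1]
  ]
}}

```text
clock: 28.1
eef_pos: [0.4934, -0.0377, 0.1854]
tool_rot: [0.7, 0.714, -0.001, -0.001]
ft_force: [-0.5, -0.0, 0.3]
grip_width: 0.028
```

```bash
python3 - <<'E'
from h import *
o=bot.get_obs();print(o['eef_pos'],o['ft_force'])
snap('top','t11.png'); grid('t11.png','t11c.png',325,205,385,280,9,5)
snap('side','s11.png'); grid('s11.png','s11c.png',260,200,360,300,7)
E
```

```text
[ 0.49336029 -0.03774717  0.18535623] [-0.49518769 -0.01950705  0.31052661]
```

View pics/t11c.png

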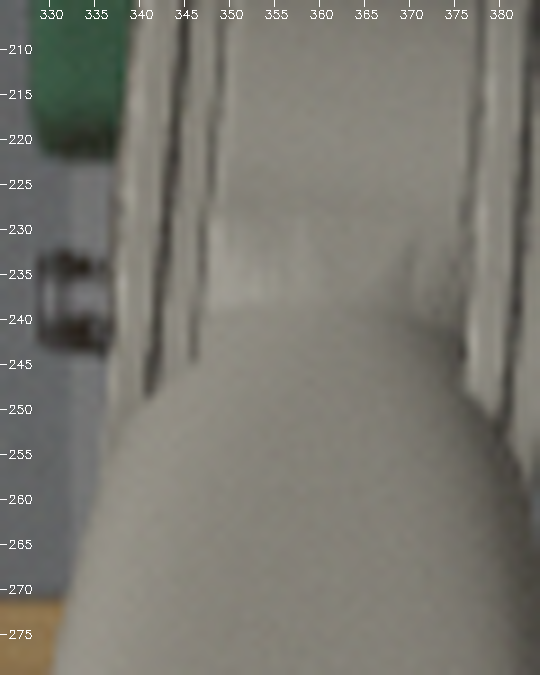

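View pics/s11c.png

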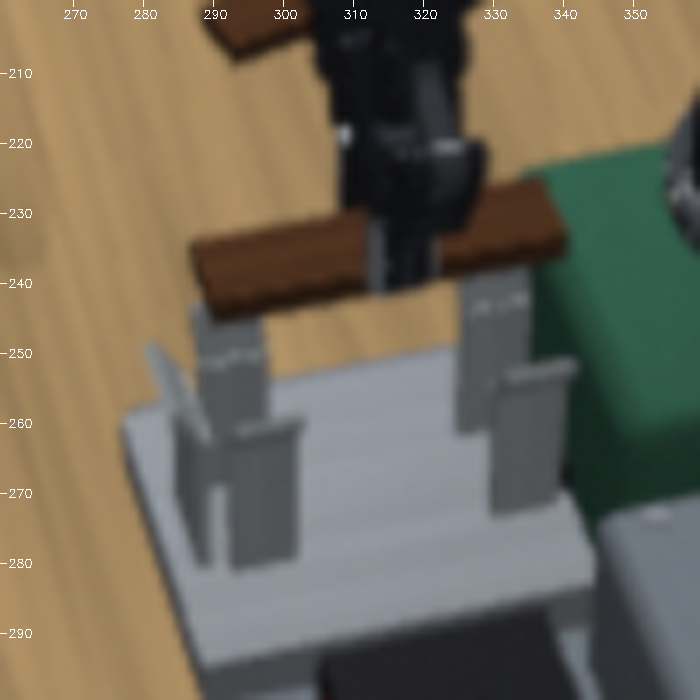

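```bash
python3 - <<'E'
from h import *
def S(uv,z): return onz('side',[uv],z)[0].round(4)
print('bottom near-right',S((291,244.8),.156),'bottom far-right',S((340.3,235.8),.156))
print('top far right',S((340.3,233.5),.168),'top near-left',S((287.3,234.3),.168),'top far-left',S((337,224.9),.168),'top near right',S((290.5,242.5),.168))
grid('s11.png','s11d.png',280,215,345,260,12,5)
E
```

```text
bottom near-right [ 0.4344 -0.0528  0.156 ] bottom far-right [ 0.5499 -0.0524  0.156 ]
top far right [ 0.548  -0.0567  0.168 ] top near-left [ 0.4313 -0.0301  0.168 ] top far-left [ 0.5487 -0.028   0.168 ] top near right [ 0.4324 -0.057   0.168 ]
```

View pics/s11d.png

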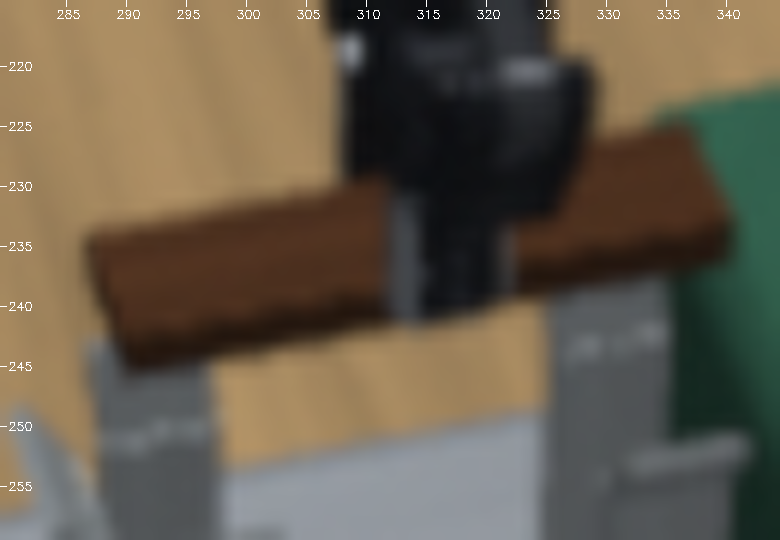

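Call:
{"method": "carry_out", "body": {
  "moves": [
    [-0.015, 0, 0.1, 0, -1],
    [-0.015, 0, 0.2, 0, -1],
    [-0.015, 0, 0.3, 0, -1],
    [-0.015, 0, 0.35, 0, -1],
    [-0.015, 0, 0.4, 0, -1],
    [-0.015, 0, 0.45, 0, -1],
    [-0.015, 0, 0.48, 0, -1],
    [-0.015, 0, 0.48, 0, -1]
  ]
}}

```text
clock: 29.0
eef_pos: [0.4936, -0.0406, 0.1379]
tool_rot: [0.701, 0.713, -0.0, -0.0]
ft_force: [-0.5, 0.3, -0.4]
grip_width: 0.0279
```

```bash
python3 - <<'E'
from h import *
o=bot.get_obs();print(o['eef_pos'],o['ft_force'],o['ft_torque'])
snap('side','s12.png'); grid('s12.png','s12c.png',270,205,350,290,8)
E
```

```text
[ 0.493632   -0.0405912   0.13790989] [-0.51594234  0.31293405 -0.41170536] [ 0.01495901  0.00644146 -0.06278184]
```

View pics/s12c.png

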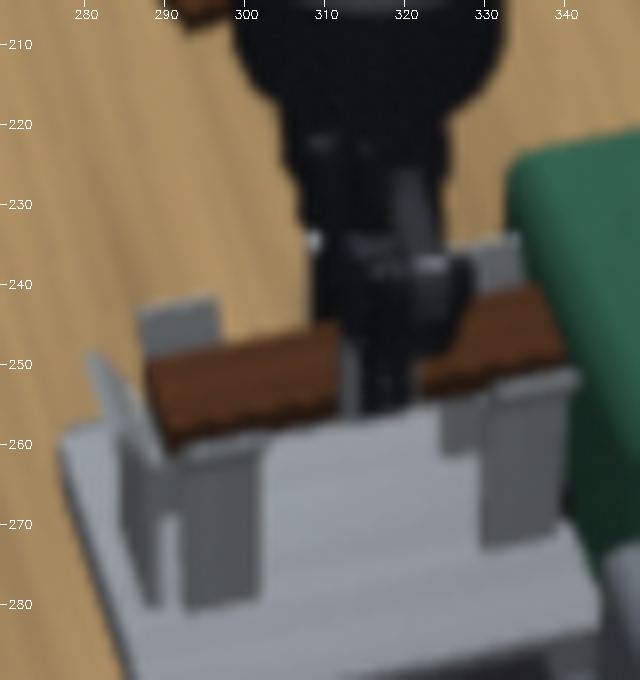

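Call:
{"method": "carry_out", "body": {
  "moves": [
    [0, 0, 0.03, 0, -1],
    [0, 0, 0.06, 0, -1],
    [0, 0, 0.09, 0, -1],
    [0, 0, 0.12, 0, -1],
    [0, 0, 0.15, 0, -1],
    [0, 0, 0.15, 0, -1]
  ]
}}

```text
clock: 29.65
eef_pos: [0.4935, -0.0405, 0.1227]
tool_rot: [0.701, 0.714, -0.0, -0.0]
ft_force: [-0.3, 0.1, -0.4]
grip_width: 0.0279
```

No contact; go on down.

Call:
{"method": "carry_out", "body": {
  "moves": [
    [0, 0, 0.08, 0, -1],
    [0, 0, 0.16, 0, -1],
    [0, 0, 0.24, 0, -1],
    [0, 0, 0.32, 0, -1],
    [0, 0, 0.38, 0, -1],
    [0, 0, 0.43, 0, -1],
    [0, 0, 0.46, 0, -1],
    [0, 0, 0.46, 0, -1]
  ]
}}

```text
clock: 30.45
eef_pos: [0.4936, -0.0405, 0.0769]
tool_rot: [0.701, 0.714, -0.0, -0.0]
ft_force: [0.1, -0.2, -0.2]
grip_width: 0.0277
```

Call:
{"method": "carry_out", "body": {
  "moves": [
    [0, 0, 0.02, 0, -1],
    [0, 0, 0.02, 0, -1],
    [0, 0, 0.02, 0, 0],
    [0, 0, 0.02, 0, 0],
    [0, 0, 0.02, 0, 0],
    [0, 0, -0.3, 0, 0],
    [0, 0, -0.8, 0, 0],
    [0, 0, -1, 0, 0],
    [0, 0, -1, 0, 0],
    [0, 0, -1, 0, 0]
  ]
}}

```text
clock: 31.45
eef_pos: [0.4939, -0.0406, 0.1775]
tool_rot: [0.701, 0.714, 0.0, 0.0]
ft_force: [-0.2, -0.0, -1.0]
grip_width: 0.0424
```

```bash
cat >> h.py <<'E'
def blanks(f):
    im=cv2.imread('pics/'+f)
    roi=np.zeros(im.shape[:2],np.uint8);roi[180:320,130:318]=1
    m=((im[:,:,2]<110)&(im[:,:,2]-im[:,:,0].astype(int)>15)).astype(np.uint8)*roi
    m=cv2.morphologyEx(m,cv2.MORPH_OPEN,np.ones((3,3)))
    for c in cv2.findContours(m,0,2)[0]:
        a=cv2.contourArea(c)
        if a<100: continue
        mm=cv2.moments(c);ctr=(mm['m10']/mm['m00'],mm['m01']/mm['m00'])
        w=onz('top',c.reshape(-1,2),.010)[:,:2].astype(np.float32)
        r=cv2.minAreaRect(w*1000); b=cv2.boxPoints(r); e=[b[1]-b[0],b[2]-b[1]]; L=max(e,key=np.linalg.norm); an=np.arctan2(L[1],L[0]); an=(an+np.pi/2)%np.pi-np.pi/2
        print('px',np.round(ctr,1),'area',a,'world',onz('top',[ctr],.012)[0].round(4),'sz',np.round(r[1],1),'ang',an.round(3))
E
python3 - <<'E'
from h import *
o=bot.get_obs();print(o['eef_pos'],o['ft_force'])
snap('side','s13.png'); grid('s13.png','s13c.png',270,205,350,290,8)
snap('top','t13.png'); blanks('t13.png')
E
```

```text
[ 0.49394817 -0.04060568  0.1775162 ] [-0.24428632 -0.03055822 -1.00061362]
px [176.1 224. ] area 434.5 world [0.5475 0.4647 0.012 ] sz [121.   32.7] ang 0.207
px [247.  220.6] area 413.5 world [0.5609 0.2652 0.012 ] sz [120.5  31.2] ang 0.267
px [214.4 217.3] area 427.0 world [0.5686 0.3576 0.012 ] sz [ 32.1 120. ] ang -0.002
```

View pics/s13c.png

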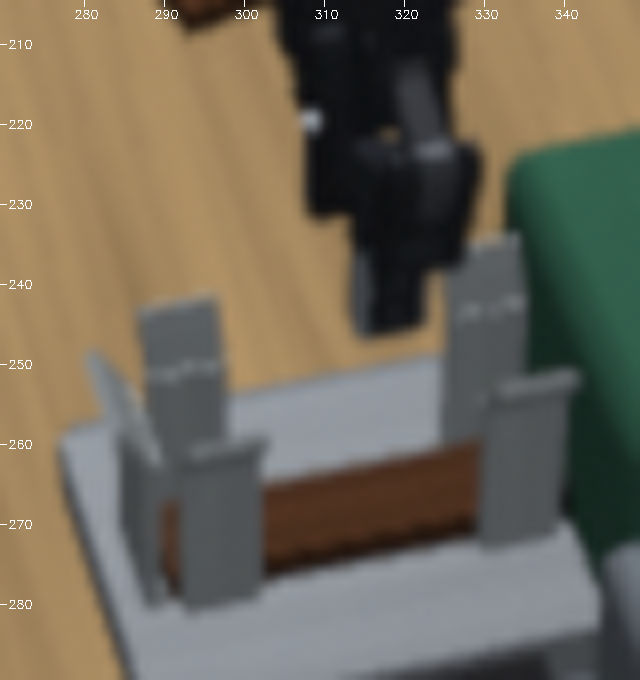

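View pics/t13.png

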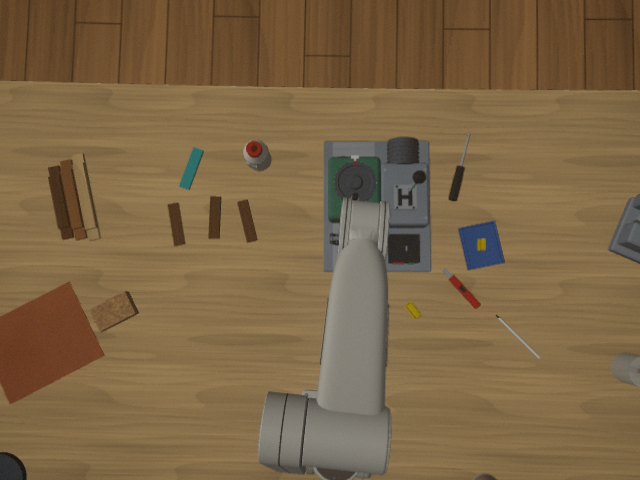

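```bash
python3 - <<'E'
from h import *
print(rel([.5608,.265,.1775],np.pi/2+.27))
E
```

```text
[ 3.042  0.735 -0.016 -0.16 ]
```

Call:
{"method": "carry_out", "body": {
  "moves": [
    [1, 0.24, 0, -0.16, 0.3],
    [1, 0.24, 0, -0.16, 0.3],
    [1, 0.24, 0, -0.16, 0.3],
    [1, 0.24, 0, -0.16, 0.3]
  ]
}}

```text
clock: 31.95
eef_pos: [0.5151, 0.0609, 0.1756]
tool_rot: [0.605, 0.796, -0.001, -0.001]
ft_force: [0.7, -0.1, 0.3]
grip_width: 0.0556
```

```bash
python3 - <<'E'
from h import *
print(rel([.5608,.265,.1],np.pi/2+.27))
E
```

```text
[1.843e+00 9.910e-01 7.520e-01 1.000e-03]
```

Call:
{"method": "carry_out", "body": {
  "moves": [
    [0.95, 0.5, 0.2, 0, 0.3],
    [0.95, 0.5, 0.2, 0, 0.3],
    [0.95, 0.5, 0.2, 0, 0.3],
    [0.95, 0.5, 0.2, 0, 0.3]
  ]
}}

```text
clock: 32.35
eef_pos: [0.5382, 0.1646, 0.1558]
tool_rot: [0.605, 0.796, -0.001, -0.001]
ft_force: [-0.8, -0.5, 0.0]
grip_width: 0.0555
```

Call:
{"method": "carry_out", "body": {
  "moves": [
    [0.9, 0.48, 0.2, 0, 0.3],
    [0.9, 0.48, 0.5, 0, 0.3],
    [0.9, 0.48, 0.5, 0, 0.3],
    [0.9, 0.48, 0.5, 0, 0.3],
    [0.9, 0.48, 0.5, 0, 0.3]
  ]
}}

```text
clock: 32.85
eef_pos: [0.561, 0.262, 0.1074]
tool_rot: [0.606, 0.795, -0.001, 0.0]
ft_force: [-0.3, -1.2, -0.2]
grip_width: 0.0555
```

```bash
python3 - <<'E'
from h import *
print(rel([.5608,.265,.029],np.pi/2+.27))
snap('side','s14.png'); grid('s14.png','s14c.png',220,110,380,230,5)
E
```

```text
[ 0.03   0.007  0.784 -0.002]
```

View pics/s14c.png

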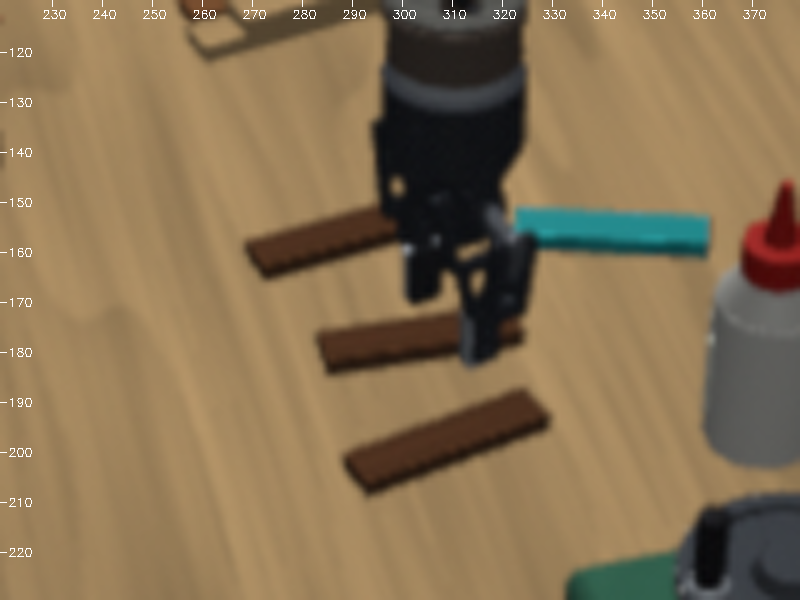

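Call:
{"method": "carry_out", "body": {
  "moves": [
    [0.03, 0.005, 0.3, 0, 0.3],
    [0.03, 0.005, 0.55, 0, 0.3],
    [0.03, 0.005, 0.7, 0, 0.3],
    [0.03, 0.005, 0.77, 0, 0.3],
    [0.03, 0.005, 0.77, 0, 0.3],
    [0.03, 0.005, 0.77, 0, 0.3]
  ]
}}

```text
clock: 33.5
eef_pos: [0.5619, 0.2669, 0.0319]
tool_rot: [0.606, 0.795, 0.001, 0.001]
ft_force: [0.3, -0.5, 0.4]
grip_width: 0.0555
```

Call:
{"method": "carry_out", "body": {
  "moves": [
    [0, 0, 0, 0, -1],
    [0, 0, 0, 0, -1],
    [0, 0, 0, 0, -1],
    [0, 0, 0, 0, -1],
    [0, 0, 0, 0, -1],
    [0, 0, 0, 0, -1],
    [0, 0, 0, 0, -1]
  ]
}}

```text
clock: 34.2
eef_pos: [0.5619, 0.2676, 0.0321]
tool_rot: [0.606, 0.796, 0.001, 0.001]
ft_force: [-0.4, -1.1, 6.2]
grip_width: 0.0275
```

Call:
{"method": "carry_out", "body": {
  "moves": [
    [0, 0, -0.1, 0, -1],
    [0, 0, -0.3, 0, -1],
    [0, 0, -0.7, 0, -1],
    [0, 0, -1, 0, -1],
    [0, 0, -1, 0.16, -1],
    [0, 0, -1, 0.16, -1],
    [0, 0, -1, 0.16, -1]
  ]
}}

```text
clock: 34.9
eef_pos: [0.561, 0.2675, 0.1312]
tool_rot: [0.7, 0.714, 0.0, 0.0]
ft_force: [0.4, -0.0, -1.0]
grip_width: 0.0274
```

```bash
python3 - <<'E'
from h import *
print(rel([.4948,-.0405,.18],np.pi/2+.018),bot.get_obs()['grip_width'])
E
```

```text
[-3.067 -0.719 -0.49   0.   ] 0.027354239387167613
```

Call:
{"method": "carry_out", "body": {
  "moves": [
    [-0.4, -0.5, -0.5, 0, -1],
    [-1, -0.7, -0.5, 0, -1],
    [-1, -0.7, -0.5, 0, -1],
    [-1, -0.7, -0.5, 0, -1]
  ]
}}

```text
clock: 35.3
eef_pos: [0.4908, 0.163, 0.1815]
tool_rot: [0.701, 0.713, -0.001, 0.0]
ft_force: [-0.1, 1.0, -0.6]
grip_width: 0.0278
```

Call:
{"method": "carry_out", "body": {
  "moves": [
    [-0.5, 0, 0, 0, -1],
    [-1, 0, 0, 0, -1],
    [-1, 0, 0, 0, -1],
    [-1, 0, 0, 0, -1]
  ]
}}

```text
clock: 35.7
eef_pos: [0.4949, 0.0654, 0.1802]
tool_rot: [0.701, 0.713, 0.0, -0.0]
ft_force: [0.6, 0.2, -0.2]
grip_width: 0.0275
```

```bash
python3 - <<'E'
from h import *
print(rel([.4948,-.0405,.175],np.pi/2+.018),bot.get_obs()['grip_width'])
E
```

```text
[-1.059e+00 -1.900e-02  5.200e-02 -1.000e-03] 0.027490256529431906
```

Call:
{"method": "carry_out", "body": {
  "moves": [
    [-0.5, 0, 0, 0, -1],
    [-1, -0.02, 0.05, 0, -1],
    [-1, -0.02, 0.05, 0, -1],
    [-1, -0.02, 0.05, 0, -1],
    [-1, -0.02, 0.05, 0, -1]
  ]
}}

```text
clock: 36.2
eef_pos: [0.4948, -0.0324, 0.1752]
tool_rot: [0.7, 0.714, 0.0, -0.0]
ft_force: [-0.8, 0.3, -0.5]
grip_width: 0.0274
```

```bash
python3 - <<'E'
from h import *
print(rel([.4948,-.0405,.175],np.pi/2+.018),bot.get_obs()['eef_pos'])
snap('side','s15.png'); grid('s15.png','s15c.png',270,205,350,290,8)
E
```

```text
[-0.081 -0.001  0.002  0.002] [ 0.49475928 -0.03238252  0.17521944]
```

View pics/s15c.png

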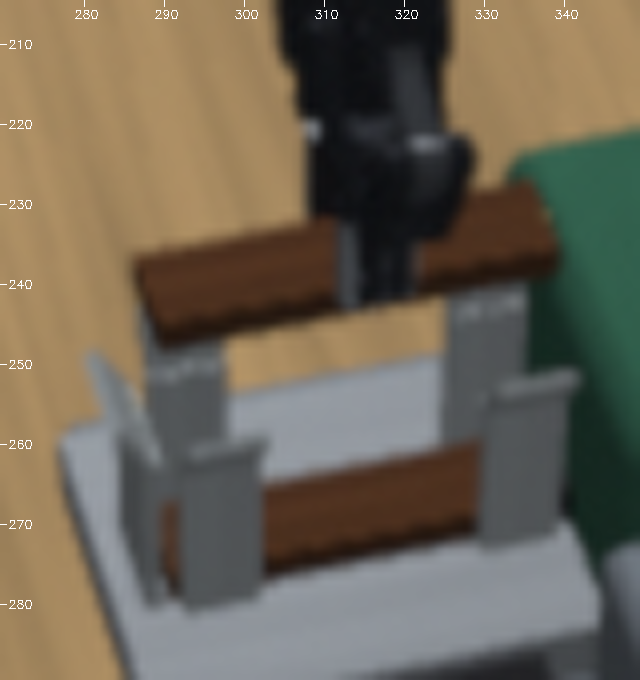

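Call:
{"method": "carry_out", "body": {
  "moves": [
    [-0.08, 0.007, 0, 0, -1],
    [-0.08, 0.007, 0.1, 0, -1],
    [-0.08, 0.007, 0.2, 0, -1],
    [-0.08, 0.007, 0.28, 0, -1],
    [-0.08, 0.007, 0.34, 0, -1],
    [-0.08, 0.007, 0.39, 0, -1],
    [-0.08, 0.007, 0.44, 0, -1],
    [-0.08, 0.007, 0.48, 0, -1],
    [-0.08, 0.007, 0.48, 0, -1]
  ]
}}

```text
clock: 37.15
eef_pos: [0.4962, -0.0405, 0.128]
tool_rot: [0.7, 0.714, 0.002, -0.0]
ft_force: [1.6, 4.8, 2.1]
grip_width: 0.0275
```

Call:
{"method": "carry_out", "body": {
  "moves": [
    [0.02, -0.005, 0, 0, -1],
    [0.02, -0.005, 0.05, 0, -1],
    [0.02, -0.005, 0.12, 0, -1],
    [0.02, -0.005, 0.2, 0, -1],
    [0.02, -0.005, 0.26, 0, -1],
    [0.02, -0.005, 0.32, 0, -1],
    [0.02, -0.005, 0.32, 0, -1]
  ]
}}

```text
clock: 37.85
eef_pos: [0.4938, -0.0401, 0.094]
tool_rot: [0.701, 0.713, -0.001, -0.001]
ft_force: [-0.3, 0.9, -0.2]
grip_width: 0.0278
```

Call:
{"method": "carry_out", "body": {
  "moves": [
    [0, 0, 0.03, 0, -1],
    [0, 0, 0.04, 0, -1],
    [0, 0, 0.04, 0, 0],
    [0, 0, 0.04, 0, 0],
    [0, 0, 0.04, 0, 0],
    [0, 0, -0.3, 0, 0],
    [0, 0, -0.7, 0, 0],
    [0, 0, -0.85, 0, 0],
    [0, 0, -0.85, 0, 0]
  ]
}}

```text
clock: 38.75
eef_pos: [0.4968, -0.0401, 0.1834]
tool_rot: [0.701, 0.714, 0.002, 0.003]
ft_force: [0.5, 0.2, 0.7]
grip_width: 0.0424
```

```bash
python3 - <<'E'
from h import *
snap('side','s16.png'); grid('s16.png','s16c.png',270,205,350,290,8)
snap('top','t16.png'); blanks('t16.png')
print(rel([.5686,.3577,.175],np.pi/2-.002))
E
```

```text
px [176.1 223.9] area 438.5 world [0.5478 0.4647 0.012 ] sz [120.5  33. ] ang 0.2
px [214.4 217.3] area 428.0 world [0.5686 0.3577 0.012 ] sz [ 32.1 120. ] ang -0.002
[3.963 0.813 0.05  0.013]
```

View pics/s16c.png

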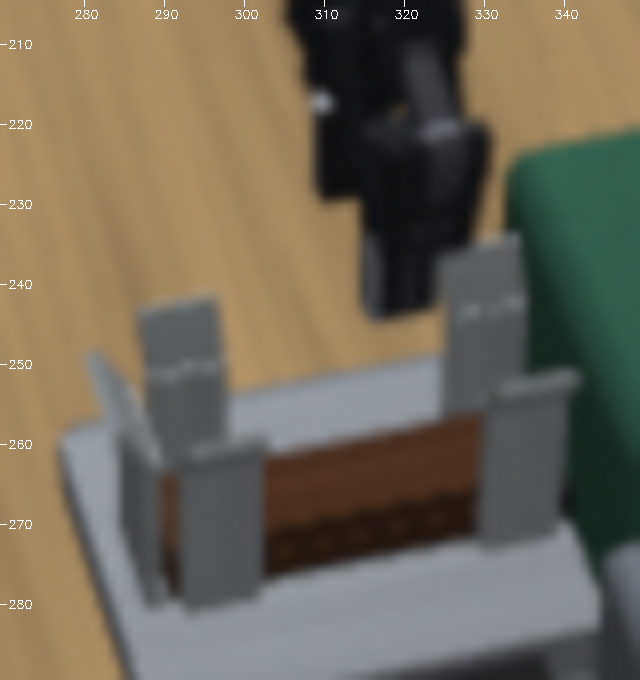

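Two stacked flat. Third blank at (.5686, .3577).

Call:
{"method": "carry_out", "body": {
  "moves": [
    [1, 0.2, 0, 0.013, 0.3],
    [1, 0.2, 0, 0.013, 0.3],
    [1, 0.2, 0, 0.013, 0.3],
    [1, 0.2, 0, 0.013, 0.3]
  ]
}}

```text
clock: 39.25
eef_pos: [0.5117, 0.0615, 0.1783]
tool_rot: [0.707, 0.707, -0.002, -0.001]
ft_force: [0.1, -0.3, -0.4]
grip_width: 0.0552
```

Call:
{"method": "carry_out", "body": {
  "moves": [
    [1, 0.2, 0, 0, 0.3],
    [1, 0.2, 0, 0, 0.3],
    [1, 0.2, 0, 0, 0.3],
    [1, 0.2, 0, 0, 0.3]
  ]
}}

```text
clock: 39.65
eef_pos: [0.5324, 0.16, 0.1789]
tool_rot: [0.708, 0.707, -0.001, -0.0]
ft_force: [-0.5, -0.1, -0.3]
grip_width: 0.0553
```

Call:
{"method": "carry_out", "body": {
  "moves": [
    [1, 0.2, 0, 0, 0.3],
    [1, 0.2, 0, 0, 0.3],
    [1, 0.2, 0, 0, 0.3],
    [1, 0.2, 0, 0, 0.3]
  ]
}}

```text
clock: 40.05
eef_pos: [0.553, 0.2591, 0.1792]
tool_rot: [0.708, 0.706, -0.001, -0.0]
ft_force: [-0.2, -0.4, 0.2]
grip_width: 0.0555
```

```bash
python3 - <<'E'
from h import *
print(rel([.5686,.3577,.1],np.pi/2-.002))
E
```

```text
[ 0.988  0.155  0.79  -0.   ]
```

Call:
{"method": "carry_out", "body": {
  "moves": [
    [0.98, 0.15, 0.2, 0, 0.3],
    [0.98, 0.15, 0.6, 0, 0.3],
    [0.98, 0.15, 0.7, 0, 0.3],
    [0.98, 0.15, 0.7, 0, 0.3],
    [0.98, 0.15, 0.7, 0, 0.3]
  ]
}}

```text
clock: 40.55
eef_pos: [0.5683, 0.3555, 0.1097]
tool_rot: [0.709, 0.706, -0.002, 0.0]
ft_force: [-1.1, 0.1, -0.0]
grip_width: 0.0558
```

```bash
python3 - <<'E'
from h import *
print(rel([.5686,.3577,.029],np.pi/2-.002))
snap('side','s17.png'); grid('s17.png','s17c.png',220,110,380,230,5)
E
```

```text
[ 0.024  0.005  0.807 -0.002]
```

View pics/s17c.png

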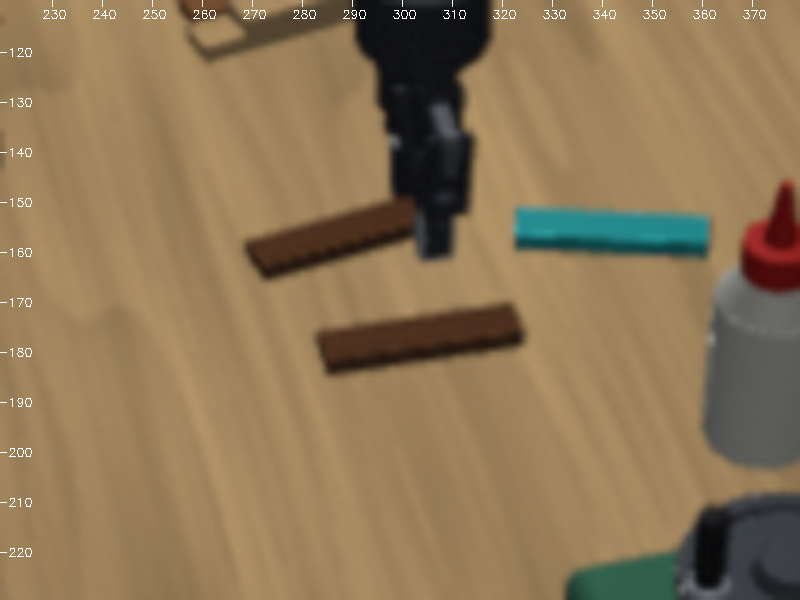

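Call:
{"method": "carry_out", "body": {
  "moves": [
    [0.015, 0, 0.3, 0, 0.3],
    [0.015, 0, 0.55, 0, 0.3],
    [0.015, 0, 0.7, 0, 0.3],
    [0.015, 0, 0.8, 0, 0.3],
    [0.015, 0, 0.8, 0, 0.3],
    [0.015, 0, 0.8, 0, 0.3]
  ]
}}

```text
clock: 41.2
eef_pos: [0.5694, 0.3598, 0.0316]
tool_rot: [0.708, 0.706, 0.001, 0.0]
ft_force: [0.0, 0.3, 0.4]
grip_width: 0.0553
```

Call:
{"method": "carry_out", "body": {
  "moves": [
    [0, 0, 0, 0, -1],
    [0, 0, 0, 0, -1],
    [0, 0, 0, 0, -1],
    [0, 0, 0, 0, -1],
    [0, 0, 0, 0, -1],
    [0, 0, 0, 0, -1],
    [0, 0, 0, 0, -1]
  ]
}}

```text
clock: 41.9
eef_pos: [0.5695, 0.3604, 0.0321]
tool_rot: [0.708, 0.706, 0.001, 0.0]
ft_force: [0.3, -0.6, 7.0]
grip_width: 0.0273
```

Call:
{"method": "carry_out", "body": {
  "moves": [
    [0, 0, -0.1, 0, -1],
    [0, 0, -0.3, 0, -1],
    [0, 0, -0.7, 0, -1],
    [0, 0, -1, 0, -1],
    [0, 0, -1, 0, -1],
    [0, 0, -1, 0, -1]
  ]
}}

```text
clock: 42.5
eef_pos: [0.569, 0.3602, 0.1317]
tool_rot: [0.708, 0.706, 0.001, 0.0]
ft_force: [0.1, -0.2, -0.8]
grip_width: 0.0279
```

```bash
python3 - <<'E'
from h import *
print(rel([.494,-.0395,.18],np.pi/2+.018),bot.get_obs()['eef_pos'])
E
```

```text
[-3.997 -0.741 -0.49  -0.013] [0.56897195 0.36016095 0.13171354]
```

Call:
{"method": "carry_out", "body": {
  "moves": [
    [-0.4, -0.4, -0.5, -0.013, -1],
    [-1, -0.7, -0.5, -0.013, -1],
    [-1, -0.7, -0.5, -0.013, -1],
    [-1, -0.7, -0.5, -0.013, -1]
  ]
}}

```text
clock: 42.9
eef_pos: [0.4948, 0.2559, 0.1794]
tool_rot: [0.702, 0.713, -0.003, -0.001]
ft_force: [0.3, 0.5, -0.6]
grip_width: 0.0277
```

Call:
{"method": "carry_out", "body": {
  "moves": [
    [-0.5, 0, 0, 0, -1],
    [-1, 0, 0, 0, -1],
    [-1, 0, 0, 0, -1],
    [-1, 0, 0, 0, -1]
  ]
}}

```text
clock: 43.3
eef_pos: [0.4999, 0.159, 0.1792]
tool_rot: [0.702, 0.713, -0.001, -0.001]
ft_force: [0.1, 0.8, 0.2]
grip_width: 0.0276
```

Call:
{"method": "carry_out", "body": {
  "moves": [
    [-0.5, 0, 0, 0, -1],
    [-1, 0, 0, 0, -1],
    [-1, 0, 0, 0, -1],
    [-1, 0, 0, 0, -1]
  ]
}}

```text
clock: 43.7
eef_pos: [0.5022, 0.0602, 0.1797]
tool_rot: [0.701, 0.713, -0.0, -0.001]
ft_force: [0.0, 1.2, -0.4]
grip_width: 0.0277
```

```bash
python3 - <<'E'
from h import *
print(rel([.4948,-.0397,.178],np.pi/2+.018),bot.get_obs()['eef_pos'])
E
```

```text
[-0.998 -0.091  0.016 -0.   ] [0.50218277 0.06022871 0.17971078]
```

Call:
{"method": "carry_out", "body": {
  "moves": [
    [-0.5, -0.09, 0, 0, -1],
    [-0.98, -0.09, 0, 0, -1],
    [-0.98, -0.09, 0, 0, -1],
    [-0.98, -0.09, 0, 0, -1],
    [-0.98, -0.09, 0, 0, -1]
  ]
}}

```text
clock: 44.2
eef_pos: [0.4951, -0.0363, 0.18]
tool_rot: [0.7, 0.714, 0.0, -0.0]
ft_force: [0.2, 0.5, -0.3]
grip_width: 0.0276
```

```bash
python3 - <<'E'
from h import *
snap('side','s18.png'); grid('s18.png','s18c.png',270,205,350,290,8)
print(rel([.4948,-.0397,.178],np.pi/2+.018),bot.get_obs()['eef_pos'])
E
```

```text
[-0.035 -0.003  0.021  0.002] [ 0.49502003 -0.03622846  0.18006541]
```

View pics/s18c.png

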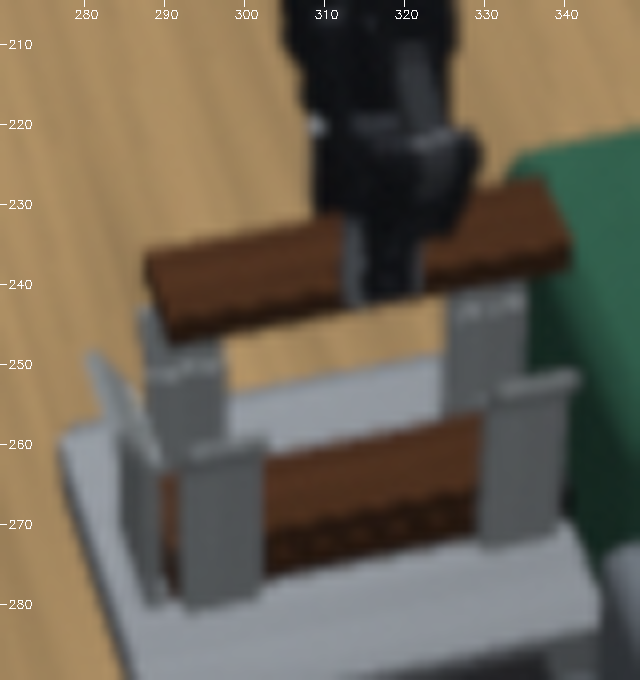

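Call:
{"method": "carry_out", "body": {
  "moves": [
    [-0.03, -0.01, 0.05, 0, -1],
    [-0.03, -0.01, 0.15, 0, -1],
    [-0.03, -0.01, 0.25, 0, -1],
    [-0.03, -0.01, 0.34, 0, -1],
    [-0.03, -0.01, 0.4, 0, -1],
    [-0.03, -0.01, 0.46, 0, -1],
    [-0.03, -0.01, 0.52, 0, -1],
    [-0.03, -0.01, 0.52, 0, -1]
  ]
}}

```text
clock: 45.05
eef_pos: [0.4934, -0.0409, 0.1274]
tool_rot: [0.701, 0.714, -0.0, -0.001]
ft_force: [-0.7, 3.0, -1.0]
grip_width: 0.0274
```

Call:
{"method": "carry_out", "body": {
  "moves": [
    [0.01, 0, 0.05, 0, -1],
    [0.01, 0, 0.1, 0, -1],
    [0.01, 0, 0.16, 0, -1],
    [0.01, 0, 0.22, 0, -1],
    [0.01, 0, 0.24, 0, -1],
    [0.01, 0, 0.24, 0, -1]
  ]
}}

```text
clock: 45.65
eef_pos: [0.4934, -0.0403, 0.1038]
tool_rot: [0.701, 0.713, -0.0, -0.0]
ft_force: [0.1, -0.3, 0.3]
grip_width: 0.0275
```

Call:
{"method": "carry_out", "body": {
  "moves": [
    [0, 0, 0.02, 0, -1],
    [0, 0, 0.02, 0, -1],
    [0, 0, 0.02, 0, 0],
    [0, 0, 0.02, 0, 0],
    [0, 0, 0.02, 0, 0],
    [0, 0, -0.3, 0, 0],
    [0, 0, -0.7, 0, 0],
    [0, 0, -0.75, 0, 0],
    [0, 0, -0.75, 0, 0]
  ]
}}

```text
clock: 46.55
eef_pos: [0.495, -0.0403, 0.181]
tool_rot: [0.701, 0.714, 0.001, 0.002]
ft_force: [0.0, -0.5, -0.0]
grip_width: 0.0423
```

```bash
python3 - <<'E'
from h import *
snap('side','s19.png'); grid('s19.png','s19c.png',270,205,350,290,8)
snap('top','t19.png'); blanks('t19.png')
print(rel([.5478,.4647,.175],np.pi/2+.2))
E
```

```text
px [176.1 223.9] area 439.5 world [0.5478 0.4647 0.012 ] sz [121.5  33. ] ang 0.2
[ 5.038  0.638  0.035 -0.116]
```

View pics/s19c.png

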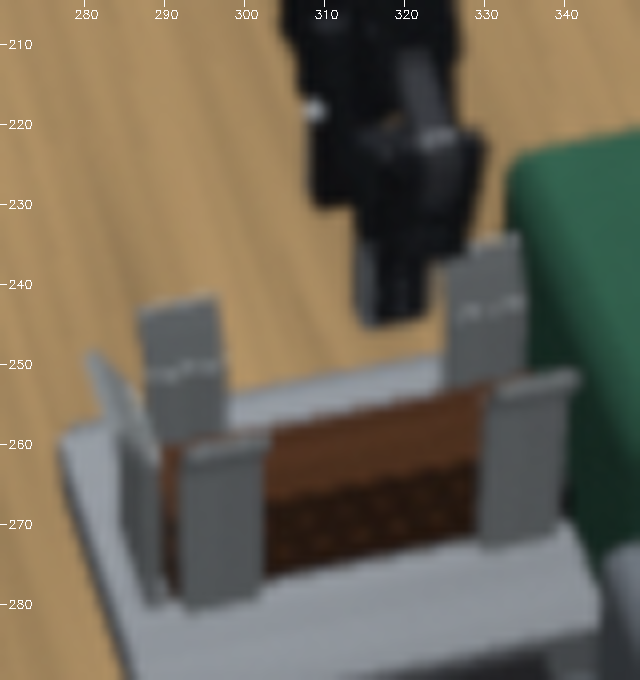

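Call:
{"method": "carry_out", "body": {
  "moves": [
    [1, 0.12, 0, -0.117, 0.3],
    [1, 0.12, 0, -0.117, 0.3],
    [1, 0.12, 0, -0.117, 0.3],
    [1, 0.12, 0, -0.117, 0.3]
  ]
}}

```text
clock: 47.05
eef_pos: [0.5028, 0.061, 0.1776]
tool_rot: [0.631, 0.776, -0.001, -0.001]
ft_force: [0.2, 0.4, -0.2]
grip_width: 0.0556
```

```bash
python3 - <<'E'
from h import *
print(rel([.5478,.4647,.175],np.pi/2+.202))
E
```

```text
[3.861e+00 1.261e+00 2.100e-02 2.000e-03]
```

Call:
{"method": "carry_out", "body": {
  "moves": [
    [0.95, 0.31, 0, 0, 0.3],
    [0.95, 0.31, 0, 0, 0.3],
    [0.95, 0.31, 0, 0, 0.3],
    [0.95, 0.31, 0, 0, 0.3]
  ]
}}

```text
clock: 47.45
eef_pos: [0.5147, 0.1588, 0.1781]
tool_rot: [0.632, 0.775, -0.001, -0.0]
ft_force: [-0.3, -1.5, -1.1]
grip_width: 0.0555
```

Call:
{"method": "carry_out", "body": {
  "moves": [
    [0.95, 0.31, 0, 0, 0.3],
    [0.95, 0.31, 0, 0, 0.3],
    [0.95, 0.31, 0, 0, 0.3],
    [0.95, 0.31, 0, 0, 0.3]
  ]
}}

```text
clock: 47.85
eef_pos: [0.5264, 0.2572, 0.1784]
tool_rot: [0.632, 0.775, -0.001, -0.0]
ft_force: [0.1, -0.8, -0.3]
grip_width: 0.0551
```

Call:
{"method": "carry_out", "body": {
  "moves": [
    [0.95, 0.31, 0, 0, 0.3],
    [0.95, 0.31, 0, 0, 0.3],
    [0.95, 0.31, 0, 0, 0.3],
    [0.95, 0.31, 0, 0, 0.3]
  ]
}}

```text
clock: 48.25
eef_pos: [0.538, 0.356, 0.1784]
tool_rot: [0.633, 0.774, -0.001, 0.0]
ft_force: [0.2, -0.4, -0.1]
grip_width: 0.0557
```

```bash
python3 - <<'E'
from h import *
print(rel([.5478,.4647,.1],np.pi/2+.202))
E
```

```text
[ 1.047e+00  3.150e-01  7.810e-01 -1.000e-03]
```

Call:
{"method": "carry_out", "body": {
  "moves": [
    [0.98, 0.31, 0.2, 0, 0.3],
    [0.98, 0.31, 0.6, 0, 0.3],
    [0.98, 0.31, 0.7, 0, 0.3],
    [0.98, 0.31, 0.7, 0, 0.3],
    [0.98, 0.31, 0.7, 0, 0.3]
  ]
}}

```text
clock: 48.75
eef_pos: [0.5488, 0.4571, 0.1088]
tool_rot: [0.633, 0.774, -0.002, 0.0]
ft_force: [0.2, -0.1, 0.8]
grip_width: 0.0555
```

```bash
python3 - <<'E'
from h import *
print(rel([.5478,.4647,.029],np.pi/2+.202))
snap('side','s20.png'); grid('s20.png','s20c.png',220,110,380,230,5)
E
```

```text
[ 0.078  0.007  0.798 -0.001]
```

View pics/s20c.png

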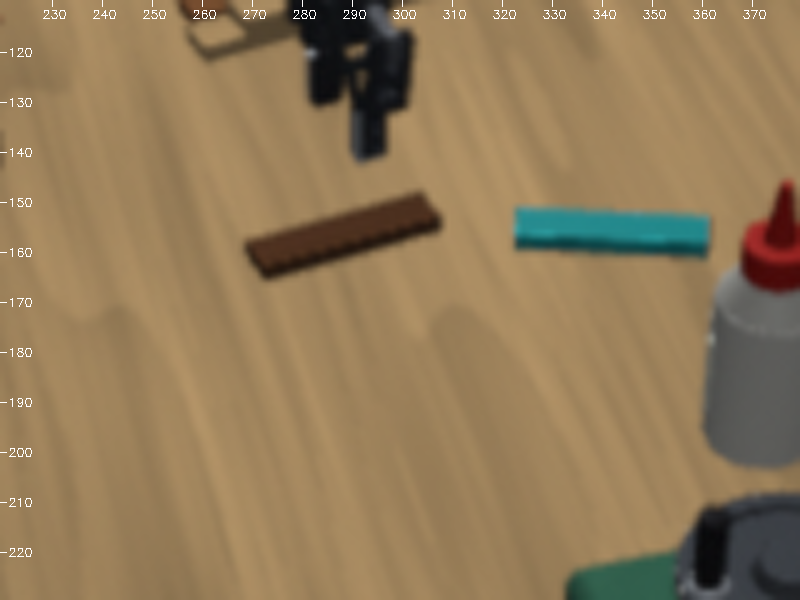

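Call:
{"method": "carry_out", "body": {
  "moves": [
    [0.06, 0, 0.3, 0, 0.3],
    [0.06, 0, 0.55, 0, 0.3],
    [0.06, 0, 0.7, 0, 0.3],
    [0.06, 0, 0.79, 0, 0.3],
    [0.06, 0, 0.79, 0, 0.3],
    [0.06, 0, 0.79, 0, 0.3]
  ]
}}

```text
clock: 49.4
eef_pos: [0.5483, 0.466, 0.0319]
tool_rot: [0.632, 0.775, 0.001, 0.0]
ft_force: [0.2, 0.0, -0.2]
grip_width: 0.0554
```

Call:
{"method": "carry_out", "body": {
  "moves": [
    [0, 0, 0, 0, -1],
    [0, 0, 0, 0, -1],
    [0, 0, 0, 0, -1],
    [0, 0, 0, 0, -1],
    [0, 0, 0, 0, -1],
    [0, 0, 0, 0, -1],
    [0, 0, 0, 0, -1]
  ]
}}

```text
clock: 50.1
eef_pos: [0.5482, 0.4667, 0.0322]
tool_rot: [0.632, 0.775, 0.002, 0.0]
ft_force: [-0.2, 0.5, 5.9]
grip_width: 0.0276
```

Call:
{"method": "carry_out", "body": {
  "moves": [
    [0, 0, -0.1, 0, -1],
    [0, 0, -0.3, 0, -1],
    [0, 0, -0.7, 0, -1],
    [0, 0, -1, 0, -1],
    [0, 0, -1, 0, -1],
    [0, 0, -1, 0, -1]
  ]
}}

```text
clock: 50.7
eef_pos: [0.5477, 0.4664, 0.1318]
tool_rot: [0.632, 0.775, 0.001, 0.0]
ft_force: [-0.4, 0.2, -0.4]
grip_width: 0.0273
```

```bash
python3 - <<'E'
from h import *
print(rel([.494,-.0395,.18],np.pi/2+.018),bot.get_obs()['eef_pos'])
E
```

```text
[-4.847 -1.541 -0.491  0.117] [0.54773475 0.46638055 0.13175278]
```

Call:
{"method": "carry_out", "body": {
  "moves": [
    [-0.4, -0.4, -0.5, 0.117, -1],
    [-0.9, -0.6, -0.5, 0.117, -1],
    [-0.9, -0.6, -0.5, 0.117, -1],
    [-0.9, -0.6, -0.5, 0.117, -1]
  ]
}}

```text
clock: 51.1
eef_pos: [0.5054, 0.3624, 0.1799]
tool_rot: [0.702, 0.713, -0.002, -0.0]
ft_force: [0.4, -1.0, -0.5]
grip_width: 0.0275
```

```bash
python3 - <<'E'
from h import *
print(rel([.494,-.0395,.18],np.pi/2+.018),bot.get_obs()['eef_pos'])
E
```

```text
[-4.017e+00 -1.760e-01  1.000e-02 -2.000e-03] [0.50536375 0.36237975 0.17989413]
```

Call:
{"method": "carry_out", "body": {
  "moves": [
    [-0.5, -0.1, 0, 0, -1],
    [-1, -0.1, 0, 0, -1],
    [-1, -0.1, 0, 0, -1],
    [-1, -0.1, 0, 0, -1]
  ]
}}

```text
clock: 51.5
eef_pos: [0.4983, 0.2648, 0.1792]
tool_rot: [0.701, 0.713, -0.001, -0.001]
ft_force: [0.5, 0.4, -1.3]
grip_width: 0.0273
```

Call:
{"method": "carry_out", "body": {
  "moves": [
    [-0.5, -0.04, 0, 0, -1],
    [-1, -0.07, 0, 0, -1],
    [-1, -0.07, 0, 0, -1],
    [-1, -0.07, 0, 0, -1]
  ]
}}

```text
clock: 51.9
eef_pos: [0.4938, 0.1659, 0.1799]
tool_rot: [0.701, 0.713, 0.0, -0.0]
ft_force: [0.7, 0.4, -0.2]
grip_width: 0.0272
```

Call:
{"method": "carry_out", "body": {
  "moves": [
    [-0.5, 0, 0, 0, -1],
    [-1, 0, 0, 0, -1],
    [-1, 0, 0, 0, -1],
    [-1, 0, 0, 0, -1]
  ]
}}

```text
clock: 52.3
eef_pos: [0.4959, 0.0663, 0.1801]
tool_rot: [0.701, 0.713, 0.0, -0.0]
ft_force: [1.0, 0.5, 0.2]
grip_width: 0.0272
```

```bash
python3 - <<'E'
from h import *
print(rel([.494,-.0397,.18],np.pi/2+.018),bot.get_obs()['eef_pos'])
E
```

```text
[-1.06  -0.038 -0.    -0.   ] [0.4959359  0.06632069 0.18009393]
```

Call:
{"method": "carry_out", "body": {
  "moves": [
    [-0.5, -0.03, 0, 0, -1],
    [-1, -0.03, 0, 0, -1],
    [-1, -0.03, 0, 0, -1],
    [-1, -0.03, 0, 0, -1],
    [-1, -0.03, 0, 0, -1]
  ]
}}

```text
clock: 52.8
eef_pos: [0.4944, -0.0325, 0.1801]
tool_rot: [0.7, 0.715, 0.0, -0.0]
ft_force: [0.0, 0.4, 0.0]
grip_width: 0.0277
```

```bash
python3 - <<'E'
from h import *
snap('side','s21.png'); grid('s21.png','s21c.png',270,205,350,290,8)
print(rel([.494,-.0397,.18],np.pi/2+.018),bot.get_obs()['eef_pos'])
E
```

```text
[-0.073 -0.005  0.002  0.002] [ 0.49436794 -0.03243744  0.18018587]
```

View pics/s21c.png

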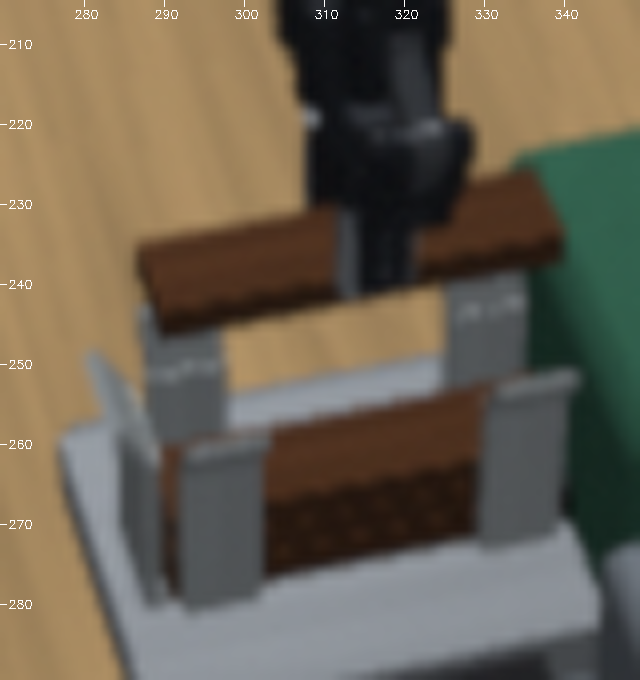

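Call:
{"method": "carry_out", "body": {
  "moves": [
    [-0.07, -0.005, 0.05, 0, -1],
    [-0.07, -0.005, 0.15, 0, -1],
    [-0.07, -0.005, 0.25, 0, -1],
    [-0.07, -0.005, 0.34, 0, -1],
    [-0.07, -0.005, 0.4, 0, -1],
    [-0.07, -0.005, 0.46, 0, -1],
    [-0.07, -0.005, 0.52, 0, -1],
    [-0.07, -0.005, 0.52, 0, -1]
  ]
}}

```text
clock: 53.65
eef_pos: [0.4934, -0.0409, 0.1273]
tool_rot: [0.7, 0.714, 0.0, -0.001]
ft_force: [1.4, 3.7, -1.9]
grip_width: 0.0274
```

Call:
{"method": "carry_out", "body": {
  "moves": [
    [0.01, 0.005, 0.05, 0, -1],
    [0.01, 0.005, 0.1, 0, -1],
    [0.01, 0.005, 0.12, 0, -1],
    [0.01, 0.005, 0.13, 0, -1],
    [0.01, 0.005, 0.13, 0, -1]
  ]
}}

```text
clock: 54.15
eef_pos: [0.4938, -0.0407, 0.1151]
tool_rot: [0.701, 0.713, -0.0, -0.0]
ft_force: [-0.2, -0.3, -1.2]
grip_width: 0.0273
```

Call:
{"method": "carry_out", "body": {
  "moves": [
    [0, 0, 0.02, 0, -1],
    [0, 0, 0.02, 0, -1],
    [0, 0, 0.02, 0, 0],
    [0, 0, 0.02, 0, 0],
    [0, 0, 0.02, 0, 0],
    [0, 0, -0.3, 0, 0],
    [0, 0, -0.7, 0, 0],
    [0, 0, -0.9, 0, 0],
    [0, 0, -0.9, 0, 0],
    [0.6, -0.7, -0.9, 0, 0],
    [1, -1, -0.9, 0, 0],
    [1, -1, -0.9, 0, 0],
    [1, -1, -0.9, 0, 0],
    [1, -1, -0.9, 0, 0]
  ]
}}

```text
clock: 55.55
eef_pos: [0.3914, 0.0581, 0.2047]
tool_rot: [0.7, 0.714, -0.0, -0.0]
ft_force: [0.5, 0.1, 0.2]
grip_width: 0.0422
```

Call:
{"method": "carry_out", "body": {
  "moves": [
    [1, -0.3, 0, 0, 0],
    [1, -0.3, 0, 0, 0],
    [1, -0.3, 0, 0, 0]
  ]
}}

```text
clock: 55.85
eef_pos: [0.3601, 0.1603, 0.2049]
tool_rot: [0.699, 0.715, 0.0, -0.001]
ft_force: [-0.5, -0.9, 0.3]
grip_width: 0.0426
```

```bash
python3 - <<'E'
from h import *
snap('side','s22.png'); grid('s22.png','s22c.png',270,180,440,310,4.6)
snap('top','t22.png'); blanks('t22.png')
grid('t22.png','t22c.png',310,130,520,290,3.8)
E
```

```text
(no output)
```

View pics/s22c.png

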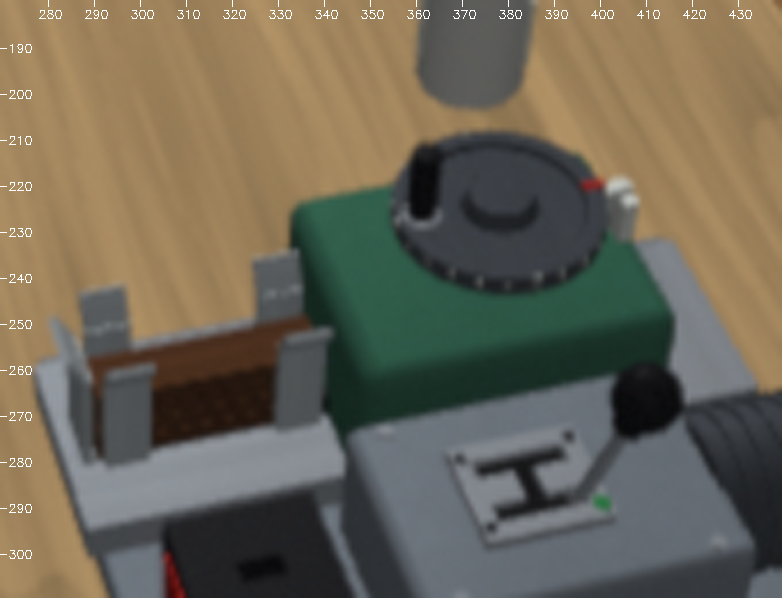

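View pics/t22c.png

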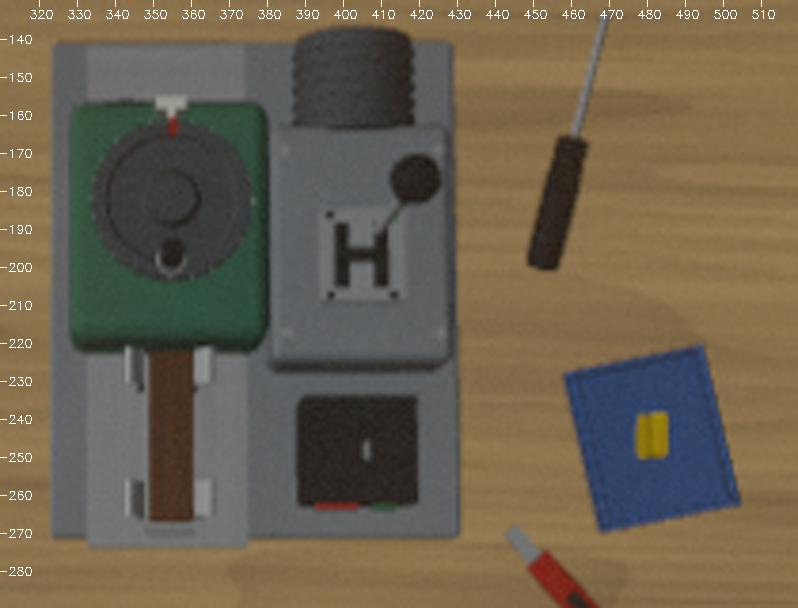

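View pics/t22.png

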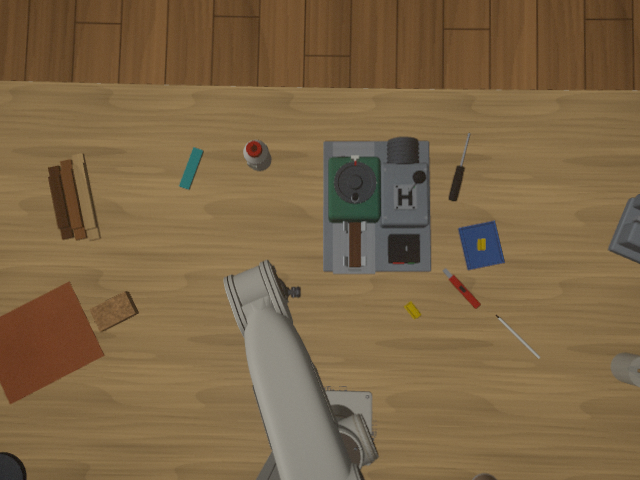

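```bash
python3 - <<'E'
from h import *
im=cv2.imread('pics/t22.png')[:,:,::-1].astype(int)
m=np.zeros(im.shape[:2],np.uint8);s=im[165:190,405:432].max(2)<62;m[165:190,405:432]=s
n,l,st,c=cv2.connectedComponentsWithStats(m);i=1+np.argmax(st[1:,4]);print(c[i],st[i])
k=onz('top',[c[i]],.1834)[0];g=onz('top',[(404.65,196.45)],.106)[0];d=(k-g)[:2];y=.018
dx=d@[np.cos(y),np.sin(y)];print('shift',np.arcsin(dx/.17),'y off',d@[-np.sin(y),np.cos(y)])
r=im[155:170,345:365];red=(r[:,:,0]-np.maximum(r[:,:,1],r[:,:,2])).clip(0);red[red<25]=0
w=np.argwhere(red>0);print((w*red[red>0][:,None]).sum(0)/red.sum()+[155,345])
E
```

```text
[418.86956522 176.89130435] [413 171  13  13 138]
shift 0.2229852364372262 y off -0.027353101254515948
[162.81534091 354.91761364]
```

```bash
python3 - <<'E'
from h import *
print(order.job_done(),bot.get_obs()['clock'])
E
```

```text
the job is handed in; nothing more can be done
the job is handed in; nothing more can be done
```

The job is done and handed in after about 56 s of robot time. I did it in the order you asked:

- **Key:** I pulled the smaller yellow key from the socket before touching any control. It stands upright in the blue tray.
- **Feed lever:** I led it across neutral into the green-dot slot. The last picture gives a lean of about 0.223 rad forward and 27 mm to the right at the knob, which is the end of that slot.
- **Handwheel:** I turned it by the crank until the red mark stood at the white pointer, about 0.5 px (1 mm) off. That puts the wheel angle at 0.01 to 0.02 rad. The crank's own position suggested 0.05 rad, but I trusted the mark.
- **Blanks:** All four walnut blanks there lie flat, one on top of another, in the magazine. No walnut blank is left on the bench.
- **Left alone:** I did not touch the glue, screwdriver, knife, turquoise slat, larger key or long slats, and they look unmoved.

**Checks that disagreed:** The two cameras and the arm differed by 2 to 6 mm sideways. I corrected for that with light contact forces, at most about 12 N. I saw neither a knocked blank nor a slackened grip.

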